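# Run one lens through the curing box

### The arm

A 6-joint arm with a two-finger parallel gripper is mounted at the origin on a cart in front of the work surface, level with it; the furniture and walls round the work are solid. World frame = base frame: x ahead of the robot, y to its left, z up, the work surface at z = 0. Lengths are in m, angles in rad, forces in N, time in s.
With the tool pointing down it reaches from about 0.35 to 0.775 m from the base axis. Payload 7.3 kg.
Tool frame: the origin (TCP) lies on the centre line of the jaws, within the pads' length; the fingertips stand ahead of it and the grasp point (between the pads) lies 11 mm behind it (robot.nose_length is the z of the fingertips in the tool frame, in m); z points along the fingers, y is the line along which they close (so a half turn about z gives the same grasp; the last joint's range is limited). The gripper opens to 92 mm and grips with 3 to 60 N. Pads are 19 mm wide; open, the fingers measure 130 mm over their backs; the gripper's body (75 mm by 190 mm) begins 47 mm behind the grasp point.
Start: joints at [-1.382, 0.342, 1.524, -0, 1.275, -0.146], TCP at [0.173, -0.496, 0.235] pointing down, gripper open.
Joint ranges: [-2.53, 2.53], [-0.77, 2.02], [0.04, 2.7], [-1, 4.14], [0.28, 2.66], [-3.11, 3.11]. Speed limits (rad/s): [2.57, 2.57, 3.14, 3.14, 3.14, 3.14].

### API

Orientations are given as [roll, pitch, yaw] about the fixed x, y, z axes, in that order (R = Rz(yaw) Ry(pitch) Rx(roll)).
In Python, from cell import robot, cams gives the robot as it stands. The module is installed in compiled form; this text tells all that it offers.
- The arm moves only by the tool carry_out, never from a script. Its argument "deltas" is a list of rows, each a list of 7 numbers: the shift along the tool's x, y, z in cm, then the turn, a rotation vector about the tool's x, y, z in rad, then the opening, from 0 (shut) to 1 (fully open). A call has exactly 8 rows; each row shifts and turns the commanded pose from where the row before left it, along the tool's axes as they then stand; what a row does not reach is not made up. A row lasts 1/12 s, in which the tool goes at most 41.7 mm and 7.16 degrees, less where a joint would pass 70% of its speed; a pose out of reach is approached as far as the arm can. A call is refused whole if a number of a shift passes 4.17 or a number of a turn 0.125, either way. A call with a gripper value outside its range is refused whole. The fingers move at their own pace and stop on an object; "force" is the grip in N (left out, the last holds). Time passes only in rows, so rows that do not move let the fingers close, or fill a call up. It gives the time, the measured TCP pose, the force, the opening and the grip force at its end, in the units of the state.
- robot.observe(): the state, without advancing time (a new reading comes with each control period).
- cams.read_camera(name): name is "side" or "top"; returns a dict with "image" (384x512x3 uint8, blue, green, red), "depth" (384x512 float32, m along the optical axis (not along the pixel's ray), 0 where there is no reading), "fx", "fy", "cx", "cy" (pixels), "D" ([k1, k2, p1, p2, k3] as OpenCV has them; the pictures are not rectified), "world_to_cam" (4x4, takes a point from world to camera coordinates). Camera axes: x right, y up, looking along -z (the intrinsics and any distortion apply to the point x, -y, -z); pixel columns grow to the right and rows downward; lengths in m; the calibration is good to about 2 mm. A picture is of the moment at which its call begins.
- robot.hand_in(): hands the job in; it is judged then, once.
The state is a dict: "time": time; "qpos": joint angles; "qvel": joint speeds; "joint_efforts": joint torques, N m; "tool_pos": TCP position; "tool_rot": TCP orientation; "contact_force": force on the tool from outside, world axes, zero at the start; "torque": the same for the moment, N m; "opening": finger opening in m; "grip_force": force on a finger pad.
Only numpy, scipy, OpenCV 4.12 (cv2) and the standard library are available. Lean on these libraries where they do the work, as an engineer would, in place of code of your own. Each camera call takes 0.05 s, during which the arm holds its last target. There are 200 camera calls.

### The job

Stand the black lens upright in the square seat on the inside of the curing box's door, then push the door shut past its sprung roller catch until it snaps and stays shut by itself, and take your hand off it for two seconds. Then pull the door through the catch again and leave it wide open with the lens still standing in its seat. Push only as hard as the catch needs: do not slam the door or lean on its stop, and leave the other things on the bench alone.

Things in the scene. Friction and masses are not known exactly. Their poses are not given: they have to be found in the camera images.
- curing_box: Grey steel box fixed to the bench, 204 mm wide (y), 138 mm high, from x = -52 to +72 mm; origin on the bench at its middle, z up. Its front looks along its own -x, roughly to the robot. The blue door is set in the front under the roof; its hinge axis is at x = -66, y = -90 mm. Shut, its outside face stands 10 to 42 mm proud of the roof's front edge.
- catch_middle (a point): Mean place of the catch under the roof, front left: a white sprung roller, a rubber stop behind it. The door's strike lifts the roller, passes it and is held against the stop. Catch and stop sit in slots, set up to 14 mm nearer or farther (box x) each time, unmeasured. About 5 N at push_spot (briefly up to 15) passes the roller, 5 mm before the stop; then it draws the door in. Keep below 20 N on the stop.
- door (a joint): Hinge angle of the door, rad; grows as the free edge swings out to the robot, anticlockwise from above; ends at 1.75. The snapped-shut angle depends on the catch's setting: anywhere from -0.10 to +0.10. Light friction: the door stays where it is left. Pulling it out of the catch takes about 5 to 8 N at the bar.
- door_hinge (a point): On the upright hinge axis, at the door's right edge seen from the robot, 70 mm above the bench. Turns with the door: y runs along the door from hinge to free edge, x points out of the inside face (into the box when shut), z up. In this frame the panel spans x -12 to -2 mm and y 4 to 176 mm; it stands 12 to 128 mm above the bench.
- door_bar (a point): Grip point on the upright round steel pull bar on the door's outside, axes as door_hinge. Bar 10 mm thick, from 48 to 120 mm above the bench; the point is on its axis, 105 mm above the bench, 32 mm off the outside face (x = -44 mm from the hinge), 112 mm along from the hinge. Two 8 mm stems at heights 50 and 64 mm join it to the door.
- push_spot (a point): On the door's bare outside face near its free edge, 150 mm along from the hinge, 105 mm above the bench: a good place to push. Axes as door_hinge; +x is the direction of the push.
- lens_seat (a point): Centre of the inside floor of the square aluminium seat on the door's inside face; axes as door_hinge. 30 mm above the bench, x = 27 mm and y = 98 mm from the hinge. Open at the top, 46 x 46 mm inside, 3 mm walls that rise 22 mm above this floor.
- lens_mid (a point): Centre, half-way up, of the loose black barrel lens: 34 mm across, 76 mm tall, about 0.1 kg, standing upright on the bench at the left. Grip it round the barrel. Its z axis is the barrel's axis.
- loupe: Black eye loupe, 37 mm across, 28 mm tall, loose on the bench; a bystander. Origin under its centre.
- nylon_roller: White nylon roller, 21 mm across, 26 mm tall, loose on the bench; a bystander. Origin under its centre.
Not all that is in view belongs to the job. Several things look just like the part that bears lens_mid: the one meant starts farthest from the robot's base.

How it is judged:
On the way, in this order (a step that is already met when the one before it is completed fails the run):
1. the lens stands in the seat of the open door, let go (value of joint door above 0.8 rad and distance between lens_mid and lens_seat below 0.043 m and horizontal distance between lens_mid and lens_seat below 0.012 m and angle between lens_mid's own z axis and vertical below 0.12 rad and contact force between the fingers and glued_lens below 0.1 N), for 0.2 s.
2. the door has snapped shut: the catch holds it against its stop, with the robot off it, for 1.5 s (value of joint door below 0.13 rad and contact force between door and curing_box above 1.5 N and contact force between each of the arm, the fingers and door below 0.1 N), for 1.5 s.
At the end, for the whole second after the job is handed in: The door is open by more than 1.0 rad and at rest, and the lens stands upright (within 0.12 rad) in the seat, its axis within 12 mm of the seat's centre and its foot on the seat's floor (value of joint door above 1 rad and velocity of joint door between -0.05 and 0.05 rad/s and distance between lens_mid and lens_seat below 0.043 m and horizontal distance between lens_mid and lens_seat below 0.012 m and angle between lens_mid's own z axis and vertical below 0.12 rad); the robot touches nothing.
It fails at once if the door is slammed or pressed against its catch and stop with more than 20 N (contact force between door and curing_box above 20 N).
It fails at once if the lens is tipped by more than 0.6 rad (angle between lens_mid's own z axis and vertical above 0.6 rad).
It fails at once if the loupe or the nylon roller is pushed more than 15 mm (distance of any of loupe, nylon_roller from where it was at the start of the episode above 0.015 m).
It also fails if it takes over 72 s, if anything falls off the work surface, if the arm or the gripper's body presses on something with over 40 N, if the wrist force passes 120 N, or if a joint passes its speed limit or range.

## Working session

There is one attempt and no reset: what is moved stays moved. The work goes in short steps, Python scripts to look and compute and a tool call to move; the robot and the scene stay as the last step left them, time stands still between calls to the robot, and variables do not carry over. Pictures are saved under pics/ and viewed, at most 10 in all, crops included, and the job is handed in when it is done.

Besides the shell and the picture viewer there is one more tool, called after ">>>" in YAML: its name, and indented under it one key for each argument. carry_out: Moves the arm, as the interface text tells. Its arguments: {"type":"object","properties":{"deltas":{"type":"array","items":{"type":"array","items":{"type":"number"}}},"force":{"type":"number"}},"required":["deltas"]}

```bash
mkdir -p pics
cat > h.py <<'E'
import numpy as np, cv2
from cell import robot, cams
from scipy.spatial.transform import Rotation as Ro
def ray(c,u,v):
    K=np.array([[c["fx"],0,c["cx"]],[0,c["fy"],c["cy"]],[0,0,1.]])
    p=cv2.undistortPoints(np.array([[[u,v]]],float),K,np.array(c["D"],float))[0,0]
    T=np.linalg.inv(np.array(c["world_to_cam"]))
    return T[:3,3],T[:3,:3]@np.array([p[0],-p[1],-1.])
def onz(c,u,v,z):
    o,d=ray(c,u,v); return o+d*(z-o[2])/d[2]
def dep(c,u,v):
    o,d=ray(c,u,v); return o+d*float(c["depth"][int(round(v)),int(round(u))])
def cloud(c):
    h,w=c["depth"].shape
    K=np.array([[c["fx"],0,c["cx"]],[0,c["fy"],c["cy"]],[0,0,1.]])
    g=np.stack(np.meshgrid(np.arange(w),np.arange(h)),-1).reshape(-1,1,2).astype(float)
    p=cv2.undistortPoints(g,K,np.array(c["D"],float))[:,0]
    z=c["depth"].reshape(-1,1)
    T=np.linalg.inv(np.array(c["world_to_cam"]))
    P=np.hstack([p[:,:1]*z,-p[:,1:]*z,-z])@T[:3,:3].T+T[:3,3]
    P[z[:,0]==0]=np.nan
    return P.reshape(h,w,3)
E
python3 - <<'E'
from h import *
for n in("top","side"):
    c=cams.read_camera(n); cv2.imwrite(f"pics/{n}0.png",c["image"]); np.savez(f"{n}0.npz",**c)
    T=np.linalg.inv(np.array(c["world_to_cam"])); print(n,T[:3,3].round(3),c["fx"],(-T[:3,2]).round(2))
s=robot.observe(); print(s["time"],s["tool_pos"],s["tool_rot"],s["opening"],robot.nose_length)
E
```

```text
top [0.49  0.026 0.938] 350.34635212245036 [ 0.03 -0.01 -1.  ]
side [ 0.372 -0.729  0.644] 394.32505188107945 [ 0.15  0.8  -0.58]
0.1 [ 0.17246764 -0.49551586  0.23411177] [-3.14025256e+00 -1.97185161e-04  3.34829308e-01] 0.09188490577826286 0.008
```

View pics/top0.png

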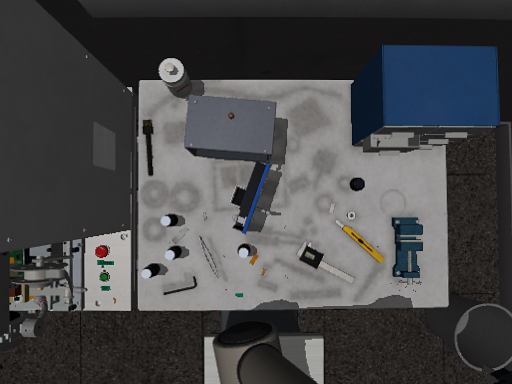

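View pics/side0.png

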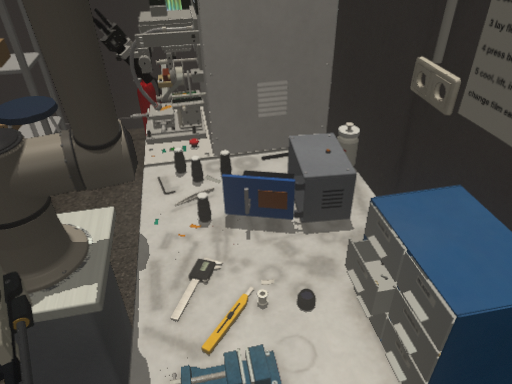

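Top view: the box is at (231,128), with the blue door open from the hinge at ~(268,162) to the free edge at ~(246,232), and the dark seat at ~(238,196). There are four lens-like barrels at (168,220), (172,253), (150,271) and (245,251). The side view shows the same set, with the loupe at (306,299) and the nylon roller at (262,298).

Run:
```python
from h import *
c=dict(np.load("top0.npz")); P=cloud(c); im=c["image"]
cv2.imwrite("pics/crop0.png",cv2.resize(im[80:290,135:295],None,fx=2.85,fy=2.85,interpolation=cv2.INTER_CUBIC))
# lenses: points with z 0.06..0.09 blobs
m=((P[...,2]>0.066)&(P[...,2]<0.086)).astype(np.uint8)
n,l,st,ce=cv2.connectedComponentsWithStats(m)
for i in range(1,n):
    if 20<st[i,4]<400:
        q=P[l==i]; xy,r=cv2.minEnclosingCircle(q[:,:2].astype(np.float32)); print("blob",st[i],ce[i].round(1),np.array(xy).round(4),round(r,4),q[:,2].mean().round(4),"dist",np.hypot(*xy).round(3))
# box roof
m=(P[...,2]>0.130)&(P[...,2]<0.146); m[:, :150]=0; m[:,300:]=0; m[:80]=0;m[175:]=0
r=cv2.minAreaRect(P[m][:,:2].astype(np.float32)); print("roof",r,cv2.boxPoints(r).round(4).tolist(),P[m][:,2].mean())
# door blue top edge
hsv=cv2.cvtColor(im,cv2.COLOR_BGR2HSV)
b=(hsv[...,0]>100)&(hsv[...,0]<130)&(hsv[...,1]>120)&(P[...,2]>0.115)&(P[...,2]<0.14); b[:, :200]=0;b[:,300:]=0;b[240:]=0
r=cv2.minAreaRect(P[b][:,:2].astype(np.float32)); print("door",b.sum(),r,cv2.boxPoints(r).round(4).tolist(),P[b][:,2].mean())
q=P[150:245,225:285].reshape(-1,3); 
for lo,hi in((.025,.034),(.045,.056),(.056,.116)):
    k=q[(q[:,2]>lo)&(q[:,2]<hi)]; print(lo,len(k),k.min(0).round(3) if len(k) else'',k.max(0).round(3) if len(k) else '')
```

```text
blob [446  44  66   5 112] [486.3  45.6] [ 0.899  -0.5537] 0.0916 0.0793 dist 1.056
blob [164  73  24  17  87] [179.2  84.2] [0.8131 0.2176] 0.0294 0.0766 dist 0.842
blob [358  74   6  70 173] [359.3 107.3] [ 0.7359 -0.2435] 0.0885 0.0764 dist 0.775
blob [372 133  37  14 311] [389.  141.2] [ 0.6538 -0.3132] 0.0474 0.0841 dist 0.725
blob [255 206  10   7  26] [259.6 208.9] [0.4866 0.0104] 0.0135 0.0683 dist 0.487
blob [160 215  11  11  90] [165.2 220.1] [0.4615 0.2428] 0.013 0.076 dist 0.521
blob [238 247  10  11  83] [242.7 251.7] [0.3816 0.052 ] 0.0124 0.0758 dist 0.385
blob [164 249  11  11  92] [169.3 254.1] [0.3776 0.2333] 0.013 0.0758 dist 0.444
blob [141 268  12  11  95] [146.6 273. ] [0.3315 0.2889] 0.0127 0.0756 dist 0.44
blob [ 46 295   7  15  84] [ 49.5 301.3] [0.2633 0.5269] 0.0178 0.0799 dist 0.589
blob [ 11 296  31  18 259] [ 26.5 305.7] [0.2504 0.5825] 0.0379 0.0804 dist 0.634
roof ((0.6603292226791382, 0.0809236392378807), (0.20448274910449982, 0.16880518198013306), 84.65959167480469) [[0.5667999982833862, -0.013000000268220901], [0.7347999811172485, -0.028699999675154686], [0.7538999915122986, 0.17489999532699585], [0.5857999920845032, 0.19059999287128448]] 0.13817261272173154
door 305 ((0.5133605599403381, 0.02033376321196556), (0.009900416247546673, 0.17112846672534943), 69.84156036376953) [[0.43130001425743103, 0.04520000144839287], [0.5920000076293945, -0.013799999840557575], [0.5953999757766724, -0.0044999998062849045], [0.43470001220703125, 0.054499998688697815]] 0.12806576369940792
0.025 177 [ 0.396 -0.011  0.026] [0.629 0.083 0.034]
0.045 56 [ 0.441 -0.018  0.046] [0.622 0.087 0.055]
0.056 168 [ 0.44  -0.018  0.057] [0.619 0.077 0.116]
```

View pics/crop0.png

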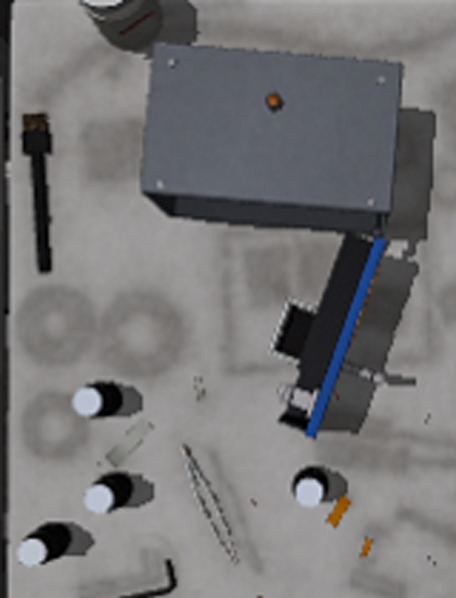

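Lens candidates in the top view:

| Pixel | Distance from base |
|---|---|
| (165,220) | 0.521 m |
| (169,254) | 0.444 m |
| (147,273) | 0.440 m |
| (243,252) | 0.385 m |

The one at (165,220), world (0.4615, 0.243), is the farthest and stands on the left, so it is the one meant. It sits at crop pixel (90,400), and the enlarged crop confirms an upright barrel with a white cap. The door is at about 1.31 rad, with the hinge at about (0.599, -0.004).

```bash
cat >> h.py <<'E'
H=np.array([0.599,-0.004]); BY=np.arctan2(.9956,.0934)
def dirs(a):
    t=BY+a; d=np.array([np.cos(t),np.sin(t)]); return d,np.array([d[1],-d[0]])
def at(a,x,y):
    d,n=dirs(a); return H+x*n+y*d
def yawd(a):  # yaw with tool y along -d
    d,_=dirs(a); return np.arctan2(-d[0],d[1])
def plan(wps,pose=None):
    """wps: list of (x,y,z,yaw,nrows); prints rows from the current pose"""
    s=robot.observe()
    p=np.array(s["tool_pos"]);R=Ro.from_euler("xyz",s["tool_rot"])
    print("t",round(s["time"],2),"at",p.round(4),R.as_euler("xyz").round(3),"F",np.round(s["contact_force"],1))
    for x,y,z,yaw,n in wps:
        q=np.array([x,y,z]);R2=Ro.from_euler("xyz",[np.pi,0,yaw]);w=(R.inv()*R2).as_rotvec()
        for i in range(n):
            Ri=R*Ro.from_rotvec(w*i/n)
            print((Ri.inv().apply((q-p)/n)*100).round(2).tolist(),(w/n).round(3).tolist())
        p,R=q,R2
E
python3 - <<'E'
from h import *
c=dict(np.load("top0.npz"))
B=np.array([.6727,.0798]);X=np.array([.9956,-.0934]);Y=np.array([.0934,.9956])
for u,v in((271,153.7),(185,147)):
    p=onz(c,u,v,.138)[:2]-B; print("roof front",p@X,p@Y)
a=1.312; print("seat",at(a,.027,.098),"yaw",yawd(a),"push",at(a,-.012,.15),"bar",at(a,-.044,.112))
y=yawd(a)
plan([(.30,-.36,.26,.335,5),(.43,-.17,.26,.7,6),(.47,.04,.26,1.0,6),(.4615,.2428,.24,y,7)])
E
```

```text
roof front -0.04993019830241249 -0.10047288165086492
roof front -0.051975366586939215 0.09740213981124016
seat [0.51633765 0.05516025] yaw 1.218460989926203 push [0.45407351 0.03650076] bar [ 0.47869624 -0.0066469 ]
t 0.1 at [ 0.1725 -0.4955  0.2341] [-3.14  -0.     0.335] F [ 0.8  0.6 -0.2]
[3.3, -1.72, -0.51] [-0.0, -0.0, -0.0]
[3.3, -1.72, -0.52] [-0.0, -0.0, -0.0]
[3.3, -1.72, -0.52] [-0.0, -0.0, -0.0]
[3.3, -1.72, -0.52] [-0.0, -0.0, -0.0]
[3.3, -1.72, -0.52] [-0.0, -0.0, -0.0]
[3.09, -2.28, -0.0] [0.0, 0.0, -0.061]
[3.22, -2.09, -0.0] [0.0, 0.0, -0.061]
[3.34, -1.89, -0.0] [0.0, 0.0, -0.061]
[3.45, -1.68, -0.0] [0.0, 0.0, -0.061]
[3.55, -1.47, -0.0] [0.0, 0.0, -0.061]
[3.63, -1.25, -0.0] [0.0, 0.0, -0.061]
[2.76, -2.25, -0.0] [0.0, 0.0, -0.05]
[2.87, -2.11, -0.0] [0.0, 0.0, -0.05]
[2.98, -1.96, -0.0] [0.0, 0.0, -0.05]
[3.07, -1.81, -0.0] [0.0, 0.0, -0.05]
[3.16, -1.65, -0.0] [0.0, 0.0, -0.05]
[3.23, -1.49, -0.0] [0.0, 0.0, -0.05]
[2.37, -1.67, 0.29] [0.0, 0.0, -0.031]
[2.42, -1.59, 0.29] [0.0, 0.0, -0.031]
[2.47, -1.52, 0.29] [0.0, 0.0, -0.031]
[2.52, -1.44, 0.29] [0.0, 0.0, -0.031]
[2.56, -1.36, 0.29] [0.0, 0.0, -0.031]
[2.6, -1.28, 0.29] [0.0, 0.0, -0.031]
[2.64, -1.2, 0.29] [0.0, 0.0, -0.031]
```

>>> carry_out:
  deltas:
    - [3.3,-1.7,-0.5,0,0,0,1]
    - [3.3,-1.7,-0.5,0,0,0,1]
    - [3.3,-1.7,-0.5,0,0,0,1]
    - [3.3,-1.7,-0.5,0,0,0,1]
    - [3.3,-1.7,-0.5,0,0,0,1]
    - [3.1,-2.3,0,0,0,-0.06,1]
    - [3.2,-2.1,0,0,0,-0.06,1]
    - [3.3,-1.9,0,0,0,-0.06,1]

```text
time: 0.77
tool_pos: [0.3656, -0.2644, 0.2596]
tool_rot: [-3.141, 0.0, 0.518]
contact_force: [0.8, -1.1, 1.1]
opening: 0.092
grip_force: 0.0
```

>>> carry_out:
  deltas:
    - [3.4,-1.7,0,0,0,-0.06,1]
    - [3.5,-1.5,0,0,0,-0.06,1]
    - [3.6,-1.3,0,0,0,-0.06,1]
    - [2.8,-2.3,0,0,0,-0.05,1]
    - [2.9,-2.1,0,0,0,-0.05,1]
    - [3.0,-2.0,0,0,0,-0.05,1]
    - [3.1,-1.8,0,0,0,-0.05,1]
    - [3.2,-1.7,0,0,0,-0.05,1]

```text
time: 1.43
tool_pos: [0.463, 0.0074, 0.2595]
tool_rot: [-3.141, 0.0, 0.947]
contact_force: [0.3, -0.7, 0.7]
opening: 0.0919
grip_force: 0.0
```

>>> carry_out:
  deltas:
    - [3.2,-1.5,0,0,0,-0.05,0.75]
    - [2.4,-1.7,0.3,0,0,-0.03,0.75]
    - [2.4,-1.6,0.3,0,0,-0.03,0.75]
    - [2.5,-1.5,0.3,0,0,-0.03,0.75]
    - [2.5,-1.4,0.3,0,0,-0.03,0.75]
    - [2.6,-1.4,0.3,0,0,-0.03,0.75]
    - [2.6,-1.3,0.3,0,0,-0.03,0.75]
    - [0,0,0,0,0,0,0.75]

```text
time: 2.1
tool_pos: [0.4626, 0.2189, 0.2406]
tool_rot: [-3.139, -0.0, 1.18]
contact_force: [-0.7, 0.0, -0.4]
opening: 0.0691
grip_force: 0.0
```

Run:
```python
from h import *
y=yawd(1.312)
print(robot.observe()["opening"])
plan([(.4615,.2428,.12,y,6),(.4615,.2428,.056,y,5)])
```

```text
0.06914088120026314
t 2.1 at [0.4626 0.2189 0.2406] [-3.139 -0.     1.18 ] F [-0.7  0.  -0.4]
[0.36, -0.16, 2.01] [-0.0, -0.0, -0.006]
[0.36, -0.16, 2.01] [-0.0, -0.0, -0.006]
[0.36, -0.16, 2.01] [-0.0, -0.0, -0.006]
[0.36, -0.16, 2.01] [-0.0, -0.0, -0.006]
[0.37, -0.16, 2.01] [-0.0, -0.0, -0.006]
[0.37, -0.16, 2.01] [-0.0, -0.0, -0.006]
[0.0, -0.0, 1.28] [0.0, 0.0, 0.0]
[0.0, -0.0, 1.28] [0.0, 0.0, 0.0]
[0.0, -0.0, 1.28] [0.0, 0.0, 0.0]
[0.0, -0.0, 1.28] [0.0, 0.0, 0.0]
[0.0, -0.0, 1.28] [0.0, 0.0, 0.0]
```

>>> carry_out:
  deltas:
    - [0.7,-0.3,0,0,0,-0.02,0.75]
    - [0.7,-0.3,0,0,0,-0.02,0.75]
    - [0.7,-0.4,2,0,0,0,0.75]
    - [0,0,3,0,0,0,0.75]
    - [0,0,3,0,0,0,0.75]
    - [0,0,3,0,0,0,0.75]
    - [0,0,1,0,0,0,0.75]
    - [0,0,0,0,0,0,0.75]

```text
time: 2.77
tool_pos: [0.4608, 0.237, 0.1195]
tool_rot: [-3.137, 0.004, 1.214]
contact_force: [-0.2, 0.0, -0.5]
opening: 0.0687
grip_force: 0.0
```

Run:
```python
from h import *
plan([(.4615,.2428,.056,yawd(1.312),4)])
```

```text
t 2.77 at [0.4608 0.237  0.1195] [-3.137  0.004  1.214] F [-0.2  0.  -0.5]
[0.15, -0.03, 1.59] [-0.001, 0.001, -0.001]
[0.15, -0.03, 1.59] [-0.001, 0.001, -0.001]
[0.14, -0.03, 1.59] [-0.001, 0.001, -0.001]
[0.14, -0.03, 1.59] [-0.001, 0.001, -0.001]
```

>>> carry_out:
  deltas:
    - [0.3,-0.05,0,0,0,0,0.75]
    - [0.3,-0.05,1.2,0,0,0,0.75]
    - [0,0,1.7,0,0,0,0.75]
    - [0,0,1.7,0,0,0,0.75]
    - [0,0,1.7,0,0,0,0.75]
    - [0,0,0,0,0,0,0.75]
    - [0,0,0,0,0,0,0.2]
    - [0,0,0,0,0,0,0.2]
  force: 15

```text
time: 3.43
tool_pos: [0.4647, 0.2445, 0.0606]
tool_rot: [3.139, -0.002, 1.215]
contact_force: [-0.7, -0.2, 0.5]
opening: 0.0598
grip_force: 0.0
```

>>> carry_out:
  deltas:
    - [0,0,0,0,0,0,0.2]
    - [0,0,0,0,0,0,0.2]
    - [0,0,0,0,0,0,0.2]
    - [0,0,0,0,0,0,0.2]
    - [0,0,0,0,0,0,0.2]
    - [0,0,0,0,0,0,0.2]
    - [0,0,0,0,0,0,0.2]
    - [0,0,0,0,0,0,0.2]

```text
time: 4.1
tool_pos: [0.4634, 0.2442, 0.059]
tool_rot: [3.141, -0.0, 1.215]
contact_force: [-0.6, 0.7, 4.8]
opening: 0.032
grip_force: 14.9
```

Run:
```python
from h import *
y=yawd(1.312)
x,yy=at(1.312,.027,.098)
print(robot.observe()["opening"],robot.observe()["grip_force"])
plan([(.4615,.2428,.21,y,6),(x,yy,.21,y,8)])
```

```text
0.032036183054253604 14.949604868888855
t 4.1 at [0.4634 0.2442 0.059 ] [ 3.141 -0.     1.215] F [-0.6  0.7  4.8]
[-0.03, -0.02, -2.52] [0.0, -0.0, -0.001]
[-0.03, -0.02, -2.52] [0.0, -0.0, -0.001]
[-0.03, -0.02, -2.52] [0.0, -0.0, -0.001]
[-0.03, -0.02, -2.52] [0.0, -0.0, -0.001]
[-0.03, -0.02, -2.52] [0.0, -0.0, -0.001]
[-0.03, -0.02, -2.52] [0.0, -0.0, -0.001]
[-1.96, 1.45, 0.0] [0.0, 0.0, 0.0]
[-1.96, 1.45, 0.0] [0.0, 0.0, 0.0]
[-1.96, 1.45, 0.0] [0.0, 0.0, 0.0]
[-1.96, 1.45, 0.0] [0.0, 0.0, 0.0]
[-1.96, 1.45, 0.0] [0.0, 0.0, 0.0]
[-1.96, 1.45, 0.0] [0.0, 0.0, 0.0]
[-1.96, 1.45, 0.0] [0.0, 0.0, 0.0]
[-1.96, 1.45, 0.0] [0.0, 0.0, 0.0]
```

>>> carry_out:
  deltas:
    - [0,0,-0.5,0,0,0,0.2]
    - [0,0,-1.5,0,0,0,0.2]
    - [0,0,-2.5,0,0,0,0.2]
    - [0,0,-3,0,0,0,0.2]
    - [0,0,-3,0,0,0,0.2]
    - [0,0,-3,0,0,0,0.2]
    - [0,0,-1.5,0,0,0,0.2]
    - [0,0,0,0,0,0,0.2]

```text
time: 4.77
tool_pos: [0.4648, 0.2446, 0.2124]
tool_rot: [3.136, -0.004, 1.215]
contact_force: [0.4, -0.0, -0.9]
opening: 0.0323
grip_force: 14.9
```

Run:
```python
from h import *
c=cams.read_camera("side"); 
s=robot.observe(); p=np.array([*s["tool_pos"],1]); q=np.array(c["world_to_cam"])@p
u=int(c["cx"]+c["fx"]*q[0]/-q[2]); v=int(c["cy"]-c["fy"]*q[1]/-q[2]); print(u,v,s["opening"],s["grip_force"])
u=max(u,60);v=max(v,60)
cv2.imwrite("pics/lift.png",cv2.resize(c["image"][max(0,v-60):v+70,u-60:u+70],None,fx=4,fy=4,interpolation=cv2.INTER_CUBIC))
y=yawd(1.312)
x,yy=at(1.312,.027,.098)
plan([(x,yy,.21,y,8)])
```

```text
221 107 0.03193912964663093 14.914496541023254
t 4.82 at [0.4638 0.2442 0.21  ] [ 3.139e+00 -2.000e-03  1.215e+00] F [ 0.2  0.2 -1.6]
[-1.99, 1.44, -0.0] [0.0, -0.0, -0.0]
[-1.99, 1.44, -0.0] [0.0, -0.0, -0.0]
[-1.99, 1.44, -0.0] [0.0, -0.0, -0.0]
[-1.99, 1.44, -0.0] [0.0, -0.0, -0.0]
[-1.99, 1.44, -0.0] [0.0, -0.0, -0.0]
[-1.99, 1.43, -0.0] [0.0, -0.0, -0.0]
[-1.99, 1.43, -0.0] [0.0, -0.0, -0.0]
[-1.99, 1.43, -0.0] [0.0, -0.0, -0.0]
```

View pics/lift.png

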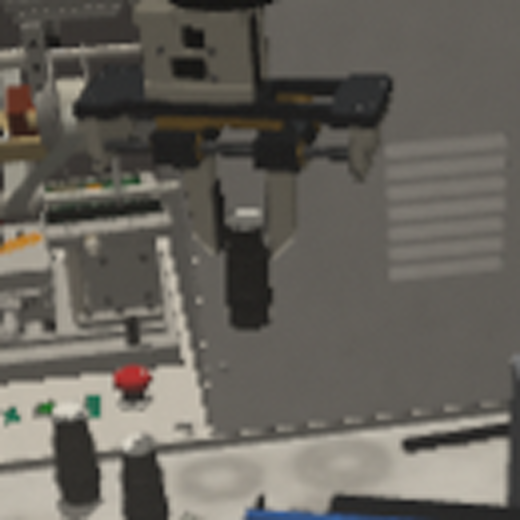

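The lens hangs upright in the jaws, at crop pixel (247,270). Next I'll carry it above the seat and cross-check the seat rim in the first top depth picture.

>>> carry_out:
  deltas:
    - [-1,0.7,0,0,0,0,0.2]
    - [-2,1.4,0,0,0,0,0.2]
    - [-2.5,1.8,0,0,0,0,0.2]
    - [-2.9,2.1,0,0,0,0,0.2]
    - [-2.9,2.1,0,0,0,0,0.2]
    - [-2.5,1.8,0,0,0,0,0.2]
    - [-1.3,1,0,0,0,0,0.2]
    - [-0.5,0.3,0,0,0,0,0.2]

```text
time: 5.48
tool_pos: [0.5135, 0.0554, 0.2066]
tool_rot: [-3.138, 0.002, 1.211]
contact_force: [0.1, 0.5, -1.3]
opening: 0.0321
grip_force: 14.9
```

Run:
```python
from h import *
c=dict(np.load("top0.npz")); P=cloud(c); d,n=dirs(1.312)
q=P[150:250,220:290].reshape(-1,3)
for lo,hi in((.024,.036),(.046,.058)):
    k=q[(q[:,2]>lo)&(q[:,2]<hi)]; r=np.c_[(k[:,:2]-H)@n,(k[:,:2]-H)@d]*1000; r=r[(r[:,0]>-1)&(r[:,0]<70)&(r[:,1]>50)&(r[:,1]<150)]
    print(lo,len(r),r.min(0).round(1),r.max(0).round(1),np.percentile(r,[5,95],axis=0).round(1).tolist())
plan([(.518,.0565,.21,yawd(1.312),2)])
```

```text
0.024 170 [26.1 73.7] [ 50.5 119.5] [[27.4, 75.8], [49.5, 117.2]]
0.046 51 [25.8 70.8] [ 53.3 122.3] [[28.9, 71.3], [52.9, 121.8]]
t 5.48 at [0.5135 0.0554 0.2066] [-3.138e+00  2.000e-03  1.211e+00] F [ 0.1  0.5 -1.3]
[0.13, 0.19, -0.17] [-0.002, 0.001, -0.004]
[0.13, 0.19, -0.17] [-0.002, 0.001, -0.004]
```

>>> carry_out:
  deltas:
    - [0.1,0.25,0,0,0,0,0.2]
    - [0.1,0.25,0,0,0,0,0.2]
    - [0,0,1,0,0,0,0.2]
    - [0,0,2,0,0,0,0.2]
    - [0,0,2,0,0,0,0.2]
    - [0,0,2,0,0,0,0.2]
    - [0,0,1,0,0,0,0.2]
    - [0,0,0,0,0,0,0.2]

```text
time: 6.15
tool_pos: [0.5173, 0.06, 0.126]
tool_rot: [-3.136, 0.002, 1.216]
contact_force: [-0.5, 0.3, -0.1]
opening: 0.0322
grip_force: 14.9
```

Run:
```python
from h import *
plan([(.519,.056,.09,yawd(1.312),4)])
c=cams.read_camera("side"); cv2.imwrite("pics/over.png",cv2.resize(c["image"][110:250,200:360],None,fx=4,fy=4,interpolation=cv2.INTER_CUBIC))
```

```text
t 6.15 at [0.5173 0.06   0.126 ] [-3.136e+00  2.000e-03  1.216e+00] F [-0.5  0.3 -0.1]
[-0.08, 0.08, 0.9] [-0.001, 0.0, -0.001]
[-0.08, 0.08, 0.9] [-0.001, 0.0, -0.001]
[-0.08, 0.08, 0.9] [-0.001, 0.0, -0.001]
[-0.08, 0.08, 0.9] [-0.001, 0.0, -0.001]
```

View pics/over.png

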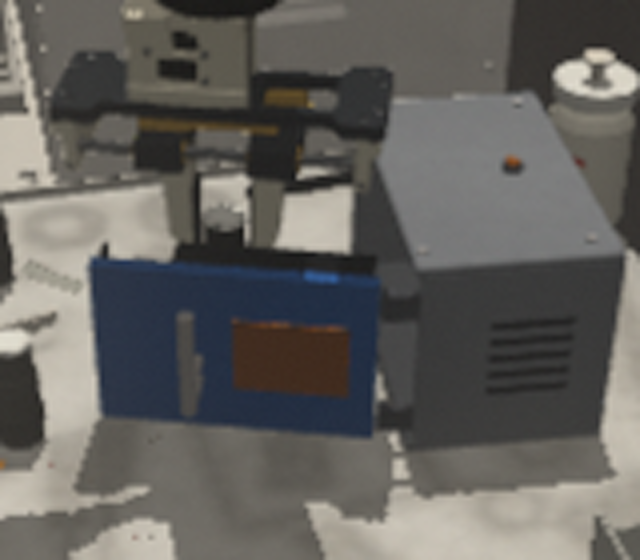

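The lens hangs over the seat, at crop pixel (222,225). A dark strip shows behind the door top at (280,255), so I'll check its height before lowering.

Run:
```python
from h import *
c=dict(np.load("top0.npz")); P=cloud(c); d,n=dirs(1.312)
q=P[145:250,215:295].reshape(-1,3); r=np.c_[(q[:,:2]-H)@n*1000,(q[:,:2]-H)@d*1000,q[:,2]*1000]
for b in range(10,180,15):
    row=[]
    for a in range(-16,64,6):
        k=r[(abs(r[:,1]-b)<7.5)&(abs(r[:,0]-a)<3)]; row.append("%4d"%np.median(k[:,2]) if len(k) else "   .")
    print(b,*row)
plan([(.519,.056,.09,yawd(1.312),4)])
```

```text
10    2  128  127  126  125  126  126    0    1    1    2    2    0    1
25    1  127  127  126  125  126  126    0    1    1    1    2    1    1
40    0  127  128  126  126  126  126    0    1    1    0    2    0    2
55    0  127  127  125  126  126  126    1    1    1    1    0    1    2
70    1  127  127  126  126  125  126   30   29   30   29   29    1    2
85    0  128  128  126  126  126  126   30   29   30   31   36    2    1
100    1  128  127  126  126  125  126   29   30   30   30   35    0    1
115   64  127  127  126  126  126  125   32   31   30   31   46    1    1
130    1  127  127   20   18   20   19    1    1    1    1    1    1    1
145    1  128  127  112  105  105  109  105    1    1    1    1    1    2
160    1  127  127  108   20   19   19    3    1    1    1    1    1    2
175    0  127  128   85   68   84   66    1    0    1    2    1    1    1
t 6.2 at [0.5184 0.0598 0.1276] [-3.139e+00  1.000e-03  1.216e+00] F [-0.1  0.3 -0.5]
[-0.08, 0.05, 0.94] [-0.001, 0.0, -0.001]
[-0.08, 0.05, 0.94] [-0.001, 0.0, -0.001]
[-0.08, 0.05, 0.94] [-0.001, 0.0, -0.001]
[-0.08, 0.05, 0.94] [-0.001, 0.0, -0.001]
```

The depth shows a canopy at z≈126 mm over the door's inside, covering n≈0–23 mm and d≈4–124 mm. A straight drop is therefore blocked. I must insert the lens tilted, top leaning out by about 0.25 rad, between the canopy edge and the seat's front wall. I'll raise first and check that nothing has been disturbed.

>>> carry_out:
  deltas:
    - [0,0,-0.5,0,0,0,0.2]
    - [0,0,-1.5,0,0,0,0.2]
    - [0,0,-2,0,0,0,0.2]
    - [0,0,-2,0,0,0,0.2]
    - [1,0,-1.5,0,0,0,0.2]
    - [3,0,-0.5,0,0,0,0.2]
    - [3,0,0,0,0,0,0.2]
    - [2,0,0,0,0,0,0.2]

```text
time: 6.87
tool_pos: [0.552, 0.1455, 0.2117]
tool_rot: [3.137, -0.003, 1.215]
contact_force: [-0.8, -0.2, -2.6]
opening: 0.0319
grip_force: 14.9
```

```bash
cat >> h.py <<'E'
def door(c):
    P=cloud(c); im=c["image"]; hsv=cv2.cvtColor(im,cv2.COLOR_BGR2HSV)
    b=(hsv[...,0]>100)&(hsv[...,0]<130)&(hsv[...,1]>120)&(P[...,2]>0.12)&(P[...,2]<0.135)&(abs(P[...,0]-.5)<.13)&(abs(P[...,1]-.05)<.2)
    k=P[b][:,:2]; v=k-H; 
    r=cv2.minAreaRect(k.astype(np.float32)); B=cv2.boxPoints(r)
    e=[B[1]-B[0],B[2]-B[1]]; e=max(e,key=lambda q:np.hypot(*q)); e=e*np.sign(e@v.mean(0))
    return (np.arctan2(e[1],e[0])-BY+.5)%(2*np.pi)-.5, b.sum(), r[1]
E
python3 - <<'E'
from h import *
c=cams.read_camera("top"); print("door",door(c),"was",door(dict(np.load("top0.npz"))))
s=cams.read_camera("side")
I=np.vstack([cv2.resize(c["image"][120:270,180:310],(390,450)),]); J=cv2.resize(s["image"][70:220,190:320],(390,450))
cv2.imwrite("pics/both.png",np.hstack([I,J])); plan([])
E
```

```text
door (np.float64(1.3124798235200459), np.int64(306), (0.009957230649888515, 0.16984795033931732)) was (np.float64(1.3125041895490954), np.int64(305), (0.009900416247546673, 0.17112846672534943))
t 6.97 at [0.5517 0.1461 0.2106] [ 3.138e+00 -3.000e-03  1.218e+00] F [-0.6  0.  -1.5]
```

View pics/both.png

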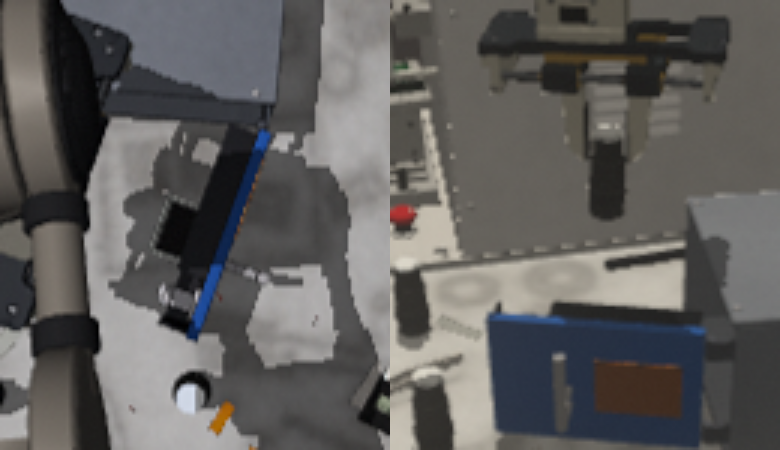

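Run:
```python
from h import *
s=robot.observe(); t=np.array(s["tool_pos"])
c=cams.read_camera("side"); P=cloud(c)
d,n=dirs(1.312)
r=np.hypot(P[...,0]-t[0],P[...,1]-t[1])
m=(r<.025)&(P[...,2]>.1)&(P[...,2]<.26)
k=P[m]; print(len(k),k.min(0).round(4),k.max(0).round(4),t.round(4))
v=k[:,:2]-t[:2]
for z in np.arange(.13,.25,.008):
    q=abs(k[:,2]-z)<.004
    if q.any(): print(z.round(3),q.sum(),"d",((v[q]@d).min()*1e3).round(1),((v[q]@d).max()*1e3).round(1),"n",((v[q]@n).min()*1e3).round(1))
g=c["image"].max(2)[m]; print("dark zmin/zmax",k[g<70][:,2].min(),k[g<70][:,2].max(), "white",k[g>140][:,2].min() if (g>140).any() else 0, k[g>140][:,2].max() if (g>140).any() else 0)
```

```text
492 [0.5269 0.1235 0.1517] [0.5692 0.1599 0.2594] [0.5517 0.1461 0.2106]
0.154 21 d -13.7 13.9 n -19.5
0.162 30 d -13.8 13.8 n -21.1
0.17 35 d -14.7 15.6 n -23.6
0.178 43 d -16.0 16.1 n -21.8
0.186 35 d -14.2 13.2 n -22.2
0.194 34 d -14.3 13.2 n -20.5
0.202 49 d -19.6 19.7 n -22.2
0.21 50 d -22.1 22.8 n -18.6
0.218 45 d -22.1 22.7 n -17.2
0.226 76 d -22.0 22.3 n -17.0
0.234 24 d -22.0 22.2 n -14.7
0.242 22 d -22.1 22.1 n -13.8
dark zmin/zmax 0.1520981585341935 0.24918762025262164 white 0.22781752567606434 0.22883777142530043
```

Run:
```python
from h import *
d,n=dirs(1.312)
c=dict(np.load("side0.npz")); P=cloud(c)
f=lambda p:(np.array([(p[:2]-H)@n,(p[:2]-H)@d,p[2]])*1000).round(1)
print("cap",f(onz(c,255.5,163,.145)))
for v in range(168,182): print(v,f(P[v,255]),c["image"][v,255], f(P[v,280]))
t=np.array([.5184,.0598,.1276]);print("tcp",f(t))
```

```text
cap [ 27.7  97.8 145. ]
168 [230.5 134.6  -1.6] [152 164 170] [234.5  59.2   1.9]
169 [218.8 132.7   2.5] [155 168 173] [229.9  58.7   1.4]
170 [213.7 131.9   2.3] [137 147 152] [227.   58.4  -0.3]
171 [ 20.   98.2 127.2] [76 81 82] [220.2  57.7   0.6]
172 [ 17.8  97.9 125.8] [41 41 42] [209.2  56.5   4.3]
173 [ 13.4  97.2 125.9] [41 42 42] [ 17.5  37.9 128.1]
174 [  8.5  96.4 126.3] [41 42 42] [ 16.2  37.7 126.2]
175 [  3.8  95.6 126.7] [46 44 42] [  9.9  37.  127.5]
176 [  0.2  95.  126.3] [94 64 46] [  9.7  37.  124.8]
177 [ -7.   93.8 128.3] [136  86  52] [  1.   36.1 127.9]
178 [-12.5  93.  129.3] [115  73  47] [ -2.6  35.7 127.6]
179 [-13.9  92.8 127.4] [64 47 38] [ -7.2  35.2 127.9]
180 [-12.4  93.1 123.6] [63 47 39] [-12.9  34.6 129. ]
181 [-13.7  92.9 121.7] [63 46 38] [-12.   34.7 125.6]
tcp [ 32.1  97.7 127.6]
```

The lens is unslipped in the grip (foot 59.5 mm below the TCP) and the door is still at 1.3125 rad. I'll insert it tilted, which clears the canopy in any case.

```bash
cat >> h.py <<'E'
def plan2(a,wps):
    """door-frame waypoints (n,d,z in mm, tilt, rows)"""
    s=robot.observe(); p=np.array(s["tool_pos"]);R=Ro.from_euler("xyz",s["tool_rot"]); dd,n=dirs(a)
    print("t",round(s["time"],2),"door frame",(np.array([(p[:2]-H)@n,(p[:2]-H)@dd,p[2]])*1e3).round(1),R.as_euler("xyz").round(3),"F",np.round(s["contact_force"],1),"grip",round(s["grip_force"],1),round(s["opening"],4))
    for N,D,z,th,k in wps:
        q=np.array([*at(a,N/1e3,D/1e3),z/1e3]); R2=Ro.from_euler("xyz",[np.pi,0,yawd(a)])*Ro.from_rotvec([0,-th,0]); w=(R.inv()*R2).as_rotvec()
        for i in range(k):
            Ri=R*Ro.from_rotvec(w*i/k); print((Ri.inv().apply((q-p)/k)*100).round(2).tolist(),(w/k).round(3).tolist())
        p,R=q,R2
E
python3 - <<'E'
from h import *
plan2(1.3125,[(61.4,97.5,190,.25,5),(61.4,97.5,168.7,.25,1),(41.6,97.5,91.2,.25,6)])
E
```

```text
t 7.02 door frame [122.9  96.2 210.1] [ 3.139e+00 -1.000e-03  1.217e+00] F [ 1.6 -0.1 -1. ] grip 14.9 0.032
[-1.23, -0.03, 0.4] [0.0, -0.05, -0.0]
[-1.21, -0.03, 0.46] [0.0, -0.05, -0.0]
[-1.18, -0.03, 0.52] [0.0, -0.05, -0.0]
[-1.16, -0.03, 0.58] [0.0, -0.05, -0.0]
[-1.13, -0.03, 0.64] [0.0, -0.05, -0.0]
[0.53, -0.0, 2.06] [0.0, 0.0, 0.0]
[-0.0, 0.0, 1.33] [0.0, 0.0, 0.0]
[-0.0, 0.0, 1.33] [0.0, 0.0, 0.0]
[-0.0, 0.0, 1.33] [0.0, 0.0, 0.0]
[-0.0, 0.0, 1.33] [0.0, 0.0, 0.0]
[-0.0, 0.0, 1.33] [0.0, 0.0, 0.0]
[-0.0, 0.0, 1.33] [0.0, 0.0, 0.0]
```

>>> carry_out:
  deltas:
    - [-1.2,0,0.4,0,-0.05,0,0.2]
    - [-1.2,0,0.5,0,-0.05,0,0.2]
    - [-1.2,0,0.5,0,-0.05,0,0.2]
    - [-1.2,0,0.6,0,-0.05,0,0.2]
    - [-1.1,0,0.6,0,-0.05,0,0.2]
    - [0.5,0,1.5,0,0,0,0.2]
    - [0,0,0.5,0,0,0,0.2]
    - [0,0,0,0,0,0,0.2]

```text
time: 7.68
tool_pos: [0.5283, 0.0847, 0.1676]
tool_rot: [-3.14, 0.251, 1.214]
contact_force: [-0.1, 0.6, -0.3]
opening: 0.0321
grip_force: 14.9
```

Run:
```python
from h import *
plan2(1.3125,[(41.6,97.5,91.2,.25,6)])
```

```text
t 7.68 door frame [ 58.9  96.9 167.6] [-3.14   0.251  1.214] F [-0.1  0.6 -0.3] grip 14.9 0.0321
[0.04, -0.01, 1.3] [-0.001, 0.0, -0.001]
[0.04, -0.01, 1.3] [-0.001, 0.0, -0.001]
[0.04, -0.01, 1.3] [-0.001, 0.0, -0.001]
[0.04, -0.01, 1.3] [-0.001, 0.0, -0.001]
[0.04, -0.01, 1.3] [-0.001, 0.0, -0.001]
[0.04, -0.01, 1.3] [-0.001, 0.0, -0.001]
```

>>> carry_out:
  deltas:
    - [0.2,0,0.5,0,0,0,0.2]
    - [0,0,1,0,0,0,0.2]
    - [0,0,1.2,0,0,0,0.2]
    - [0,0,1.2,0,0,0,0.2]
    - [0,0,1,0,0,0,0.2]
    - [0,0,1,0,0,0,0.2]
    - [0,0,0.5,0,0,0,0.2]
    - [0,0,0,0,0,0,0.2]

```text
time: 8.35
tool_pos: [0.5236, 0.0722, 0.1044]
tool_rot: [-3.14, 0.251, 1.215]
contact_force: [-0.2, -0.1, -0.9]
opening: 0.0323
grip_force: 14.9
```

Run:
```python
from h import *
plan2(1.3125,[(41.6,97.5,91.2,.25,3)])
print(door(cams.read_camera("top")))
```

```text
t 8.35 door frame [ 45.6  97.  104.4] [-3.14   0.251  1.215] F [-0.2 -0.1 -0.9] grip 14.9 0.0323
[-0.02, -0.01, 0.46] [-0.001, 0.0, -0.001]
[-0.02, -0.01, 0.46] [-0.001, 0.0, -0.001]
[-0.02, -0.02, 0.46] [-0.001, 0.0, -0.001]
(np.float64(1.1947804879337138), np.int64(306), (0.02801368199288845, 0.16889673471450806))
```

```bash
cat >> h.py <<'E'
def door(c,lo=.122,hi=.133):
    P=cloud(c); hsv=cv2.cvtColor(c["image"],cv2.COLOR_BGR2HSV)
    b=(hsv[...,0]>100)&(hsv[...,0]<130)&(hsv[...,1]>120)&(P[...,2]>lo)&(P[...,2]<hi)&(abs(P[...,0]-.5)<.15)&(abs(P[...,1]-.07)<.2)
    k=P[b][:,:2]; v=cv2.fitLine(k.astype(np.float32),cv2.DIST_HUBER,0,.01,.01).ravel()
    e=v[:2]*np.sign(v[:2]@(k.mean(0)-H)); r=(k-H)@e
    return round(float((np.arctan2(e[1],e[0])-BY+.5)%(2*np.pi)-.5),4), int(b.sum()), "offset mm",round(float(np.median((k-H)@np.array([e[1],-e[0]])))*1e3,1),"span",(np.percentile(r,[1,99])*1e3).round(1)
E
python3 - <<'E'
from h import *
c=cams.read_camera("top"); print(door(c),door(dict(np.load("top0.npz"))))
cv2.imwrite("pics/ins.png",cv2.resize(c["image"][130:250,200:300],None,fx=5,fy=5,interpolation=cv2.INTER_CUBIC))
E
```

```text
(1.315, 308, 'offset mm', -6.5, 'span', array([  5.3, 172. ])) (1.3137, 305, 'offset mm', -6.6, 'span', array([  5.8, 171.9]))
```

View pics/ins.png

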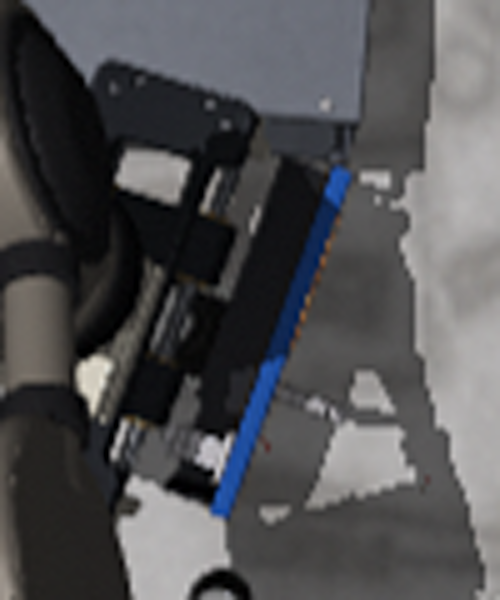

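The door hasn't moved (1.315 rad), and the gripper stands clear of the canopy, at about (260,270) in the crop. I'll lower the last 13 mm.

>>> carry_out:
  deltas:
    - [0,0,0.3,0,0,0,0.2]
    - [0,0,0.3,0,0,0,0.2]
    - [0,0,0.2,0,0,0,0.2]
    - [0,0,0.2,0,0,0,0.2]
    - [0,0,0.1,0,0,0,0.2]
    - [0,0,0,0,0,0,0.2]
    - [0,0,0,0,0,0,0.2]
    - [0,0,0,0,0,0,0.2]

```text
time: 9.12
tool_pos: [0.5235, 0.0701, 0.095]
tool_rot: [3.141, 0.25, 1.215]
contact_force: [0.3, -0.3, -0.6]
opening: 0.0319
grip_force: 14.9
```

Run:
```python
from h import *
# uprighting: pivot on outer lower edge at (n=24+16.5, z=30)
plan2(1.3125,[(41.6,97.5,91.2,.25,1)])
for th in(.18,.12):
    foot=np.array([42-17*np.cos(th),30.5+17*np.sin(th)]); t=foot+59.5*np.array([np.sin(th),np.cos(th)])+3*np.array([np.cos(th),-np.sin(th)]); print(th,t)
    plan2(1.3125,[(t[0],97.3,t[1],th,2)])
```

```text
t 9.12 door frame [43.5 96.4 95. ] [3.141 0.25  1.215] F [ 0.3 -0.3 -0.6] grip 14.9 0.0319
[-0.09, -0.11, 0.41] [-0.001, -0.0, -0.004]
0.18 [38.87844792 91.54511375]
t 9.12 door frame [43.5 96.4 95. ] [3.141 0.25  1.215] F [ 0.3 -0.3 -0.6] grip 14.9 0.0319
[-0.18, -0.04, 0.22] [-0.0, 0.035, -0.002]
[-0.19, -0.04, 0.22] [-0.0, 0.035, -0.002]
0.12 [35.22355543 91.24808474]
t 9.12 door frame [43.5 96.4 95. ] [3.141 0.25  1.215] F [ 0.3 -0.3 -0.6] grip 14.9 0.0319
[-0.35, -0.04, 0.28] [-0.0, 0.065, -0.002]
[-0.37, -0.04, 0.26] [-0.0, 0.065, -0.002]
```

>>> carry_out:
  deltas:
    - [-0.15,-0.05,0.15,0,0.03,0,0.2]
    - [-0.15,-0.05,0.15,0,0.03,0,0.2]
    - [-0.2,0,0.1,0,0.035,0,0.2]
    - [-0.2,0,0.1,0,0.035,0,0.2]
    - [0,0,0,0,0,0,0.2]
    - [0,0,0,0,0,0,0.2]
    - [0,0,0,0,0,0,0.2]
    - [0,0,0,0,0,0,0.2]

```text
time: 9.78
tool_pos: [0.5199, 0.0633, 0.0914]
tool_rot: [3.141, 0.121, 1.215]
contact_force: [-0.2, 0.2, -2.1]
opening: 0.0318
grip_force: 14.9
```

Run:
```python
from h import *
plan2(1.3125,[(36,97.5,91.2,.12,1)])
```

```text
t 9.78 door frame [35.9 97.4 91.4] [3.141 0.121 1.215] F [-0.2  0.2 -2.1] grip 14.9 0.0318
[0.01, -0.01, 0.02] [-0.0, 0.001, -0.004]
```

>>> carry_out:
  deltas:
    - [0,0,0.1,0,0,0,0.2]
    - [0,0,0.05,0,0,0,0.2]
    - [0,0,0,0,0,0,0.2]
    - [0,0,0,0,0,0,0.4]
    - [0,0,0,0,0,0,0.45]
    - [0,0,0,0,0,0,0.55]
    - [0,0,0,0,0,0,0.65]
    - [0,0,0,0,0,0,0.65]

```text
time: 10.45
tool_pos: [0.5197, 0.0628, 0.09]
tool_rot: [3.141, 0.12, 1.215]
contact_force: [-1.6, 0.1, -0.6]
opening: 0.0564
grip_force: 0.0
```

Run:
```python
from h import *
plan2(1.3125,[])
c=cams.read_camera("top"); print(door(c))
```

```text
t 10.45 door frame [35.4 97.5 90. ] [3.141 0.12  1.215] F [-1.6  0.1 -0.6] grip 0.0 0.0564
(1.3178, 265, 'offset mm', -6.4, 'span', array([  5.5, 150.4]))
```

>>> carry_out:
  deltas:
    - [0,0,-0.5,0,0,0,0.65]
    - [0,0,-1,0,0,0,0.65]
    - [0,0,-2,0,0,0,0.65]
    - [0,0,-2,0,0,0,0.65]
    - [0,0,-3,0,0,0,0.65]
    - [0,0,-3,0,0.06,0,0.65]
    - [0,0,-2,0,0.06,0,0.65]
    - [0,0,0,0,0,0,0.65]

```text
time: 11.17
tool_pos: [0.527, 0.0765, 0.23]
tool_rot: [3.132, -0.006, 1.214]
contact_force: [0.3, 1.2, 1.3]
opening: 0.0597
grip_force: 0.0
```

>>> carry_out:
  deltas:
    - [4,0,0,0,0,0,0.4]
    - [4,0,0,0,0,0,0.4]
    - [4,0,0,0,0,0,0.2]
    - [0,0,0,0,0,0,0]
    - [0,0,0,0,0,0,0]
    - [0,0,0,0,0,0,0]
    - [0,0,0,0,0,0,0]
    - [0,0,0,0,0,0,0]

```text
time: 11.83
tool_pos: [0.5664, 0.1882, 0.2243]
tool_rot: [3.142, 0.0, 1.213]
contact_force: [-0.3, -0.2, -0.5]
opening: 0.0107
grip_force: 0.0
```

Run:
```python
from h import *
plan2(1.3125,[])
c=cams.read_camera("top"); P=cloud(c); print(door(c))
d,n=dirs(1.3125)
q=P[145:250,215:295].reshape(-1,3); r=np.c_[(q[:,:2]-H)@n*1000,(q[:,:2]-H)@d*1000,q[:,2]*1000]
for b in range(65,140,6):
    row=[]
    for a in range(-4,64,5):
        k=r[(abs(r[:,1]-b)<3.5)&(abs(r[:,0]-a)<3)]; row.append("%4d"%np.median(k[:,2]) if len(k) else "   .")
    print(b,*row)
s=cams.read_camera("side")
cv2.imwrite("pics/placed.png",np.hstack([cv2.resize(c["image"][140:245,210:300],(390,455),interpolation=cv2.INTER_CUBIC),cv2.resize(s["image"][110:215,220:310],(390,455),interpolation=cv2.INTER_CUBIC)]))
```

```text
t 11.83 door frame [169.2  96.8 224.3] [3.142 0.    1.213] F [-0.3 -0.2 -0.5] grip 0.0 0.0107
(1.313, 301, 'offset mm', -6.7, 'span', array([  5.8, 172. ]))
65  127  126  126  126  126  126    3    1    2    2    3    1    2    2
71  128  127  127  126  127  127   43   48   51   51   51   49    3    0
77  128  126  126  126  126  125   30   30   28   30   30   31    0    1
83  128  127  125  126  126  126   54   34   30   30   31   43   26    1
89  127  126  126  126  126  125  105  104   83   29   31   42    3    2
95  128  126  124  125  128  126  105  105  104   93   31   49    2    1
101  127  126  125  125  127  125  106  106  105   94   30   39    1    1
107  127  125  125  126  125  126  107  106  104   33   32   33    2    0
113  128  126  125  125  126  126   82   82   30   31   30   38   25    0
119  128  126  126  126  127  126   42   32   40   32   41   52   26    0
125  127  126  125  125  124  126   26    2    2    2    3    2    2    1
131  128   16   18   17   19   18    1    2    2    2    1    2    2    2
137  128   66   19   18   18   16    2    0    0    2    2    1    1    2
```

View pics/placed.png

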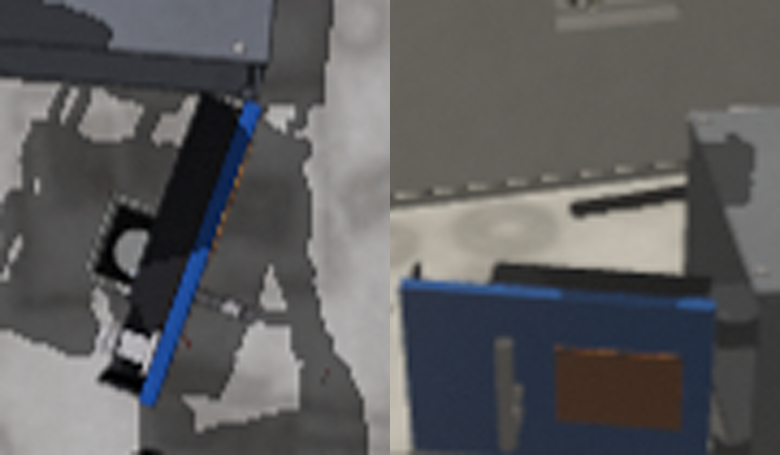

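The lens stands in the seat: its top is at z 105–106 mm, centred near n≈25, d≈98, and the cap is at (133,250). Next I'll go over the door to its outside face for the push.

Run:
```python
from h import *
plan2(1.3125,[(-60,150,222,0,8),(-45,150,105,0,5)])
```

```text
t 11.93 door frame [169.4  96.7 224.4] [3.141 0.    1.213] F [-0.  -0.2  0.4] grip 0.0 0.0034
[-2.87, -0.65, 0.03] [0.0, 0.0, -0.001]
[-2.87, -0.65, 0.03] [0.0, 0.0, -0.001]
[-2.87, -0.65, 0.03] [0.0, 0.0, -0.001]
[-2.87, -0.66, 0.03] [0.0, 0.0, -0.001]
[-2.87, -0.66, 0.03] [0.0, 0.0, -0.001]
[-2.87, -0.66, 0.03] [0.0, 0.0, -0.001]
[-2.87, -0.66, 0.03] [0.0, 0.0, -0.001]
[-2.87, -0.66, 0.03] [0.0, 0.0, -0.001]
[0.3, -0.0, 2.34] [0.0, 0.0, 0.0]
[0.3, -0.0, 2.34] [0.0, 0.0, 0.0]
[0.3, -0.0, 2.34] [0.0, 0.0, 0.0]
[0.3, -0.0, 2.34] [0.0, 0.0, 0.0]
[0.3, -0.0, 2.34] [0.0, 0.0, 0.0]
```

>>> carry_out:
  deltas:
    - [-2.9,-0.7,0,0,0,0,0]
    - [-2.9,-0.7,0,0,0,0,0]
    - [-2.9,-0.7,0,0,0,0,0]
    - [-2.9,-0.7,0,0,0,0,0]
    - [-2.9,-0.6,0,0,0,0,0]
    - [-2.9,-0.6,0,0,0,0,0]
    - [-2.9,-0.6,0,0,0,0,0]
    - [-2.9,-0.6,0,0,0,0,0]

```text
time: 12.6
tool_pos: [0.4359, -0.0114, 0.2244]
tool_rot: [3.141, 0.0, 1.214]
contact_force: [0.3, -0.8, 0.1]
opening: 0.0006
grip_force: 0.0
```

>>> carry_out:
  deltas:
    - [0,0,1.5,0,0,0,0]
    - [0,0,2.5,0,0,0,0]
    - [0,0,2.5,0,0,0,0]
    - [0,0,2.5,0,0,0,0]
    - [0.3,0,2,0,0,0,0]
    - [0.6,0,0.8,0,0,0,0]
    - [0.6,0,0,0,0,0,0]
    - [0,0,0,0,0,0,0]

```text
time: 13.27
tool_pos: [0.443, 0.0047, 0.1067]
tool_rot: [3.141, -0.0, 1.215]
contact_force: [0.2, 0.1, 0.8]
opening: 0.0007
grip_force: 0.0
```

Run:
```python
from h import *
# follow: TCP at face offset g (mm), d=150, as the door swings 
W=[(1.3125,-12-9.5-4)]+[(a,-21.5) for a in np.arange(1.28,.19,-.066)]
s=robot.observe(); p=np.array(s["tool_pos"]);R=Ro.from_euler("xyz",s["tool_rot"]); plan2(1.3125,[])
for a,N in W:
    q=np.array([*at(a,N/1e3,.15),.105]);R2=Ro.from_euler("xyz",[np.pi,0,yawd(a)])
    print(round(a,3),(R.inv().apply(q-p)*100).round(2),(R.inv()*R2).as_rotvec().round(3)); p,R=q,R2
```

```text
t 13.27 door frame [-45.6 149.5 106.7] [ 3.141 -0.     1.215] F [0.2 0.1 0.8] grip 0.0 0.0007
1.312 [ 2.01 -0.06  0.17] [ 0.001 -0.    -0.004]
1.28 [ 0.89 -0.06 -0.  ] [-0.    -0.     0.033]
1.214 [ 0.99 -0.11 -0.  ] [ 0.    -0.     0.066]
1.148 [ 0.99 -0.11 -0.  ] [ 0.    -0.     0.066]
1.082 [ 0.99 -0.11 -0.  ] [ 0.    -0.     0.066]
1.016 [ 0.99 -0.11 -0.  ] [-0.    -0.     0.066]
0.95 [ 0.99 -0.11 -0.  ] [ 0.    -0.     0.066]
0.884 [ 0.99 -0.11 -0.  ] [ 0.    -0.     0.066]
0.818 [ 0.99 -0.11 -0.  ] [ 0.    -0.     0.066]
0.752 [ 0.99 -0.11 -0.  ] [ 0.    -0.     0.066]
0.686 [ 0.99 -0.11 -0.  ] [ 0.    -0.     0.066]
0.62 [ 0.99 -0.11 -0.  ] [ 0.    -0.     0.066]
0.554 [ 0.99 -0.11 -0.  ] [ 0.    -0.     0.066]
0.488 [ 0.99 -0.11 -0.  ] [ 0.    -0.     0.066]
0.422 [ 0.99 -0.11 -0.  ] [-0.    -0.     0.066]
0.356 [ 0.99 -0.11 -0.  ] [ 0.    -0.     0.066]
0.29 [ 0.99 -0.11 -0.  ] [ 0.    -0.     0.066]
0.224 [ 0.99 -0.11 -0.  ] [-0.    -0.     0.066]
```

>>> carry_out:
  deltas:
    - [0.8,0,0.1,0,0,0,0]
    - [0.7,0,0.1,0,0,0,0]
    - [0.5,0,0,0,0,0,0]
    - [0.3,0,0,0,0,0,0]
    - [0.3,0,0,0,0,0,0]
    - [0.4,-0.04,0,0,0,0.02,0]
    - [0.5,-0.05,0,0,0,0.033,0]
    - [0.6,-0.06,0,0,0,0.04,0]

```text
time: 13.93
tool_pos: [0.4556, 0.0431, 0.1042]
tool_rot: [3.141, 0.0, 1.12]
contact_force: [-0.5, -0.9, 1.3]
opening: 0.0007
grip_force: 0.1
```

>>> carry_out:
  deltas:
    - [0.7,-0.08,0,0,0,0.047,0]
    - [0.8,-0.09,0,0,0,0.054,0]
    - [0.8,-0.09,0,0,0,0.054,0]
    - [0.8,-0.09,0,0,0,0.054,0]
    - [0.7,-0.08,0,0,0,0.047,0]
    - [0.5,-0.05,0,0,0,0.033,0]
    - [0.3,-0.03,0,0,0,0.02,0]
    - [0.1,0,0,0,0,0.007,0]

```text
time: 14.6
tool_pos: [0.4774, 0.0851, 0.1042]
tool_rot: [3.141, -0.0, 0.805]
contact_force: [0.4, -0.4, 0.2]
opening: 0.0005
grip_force: 0.0
```

Run:
```python
from h import *
c=cams.read_camera("top"); D=door(c); print(D)
plan2(D[0],[(-21.5,150,105,0,1)])
print("yaw err",robot.observe()["tool_rot"][2]-yawd(D[0]))
```

```text
(0.8564, 88, 'offset mm', -6.6, 'span', array([ 3.4, 87.6]))
t 14.65 door frame [-26.4 148.4 104.1] [ 3.141 -0.     0.806] F [ 0.3 -0.6  0.8] grip 0.0 0.0005
[0.5, -0.14, -0.09] [0.0, -0.0, 0.043]
yaw err 0.04281885991618528
```

>>> carry_out:
  deltas:
    - [0.3,-0.05,0,0,0,0.03,0]
    - [0.4,-0.1,0,0,0,0.04,0]
    - [0.5,-0.1,0,0,0,0.04,0]
    - [0.7,-0.08,0,0,0,0.047,0]
    - [0.8,-0.09,0,0,0,0.054,0]
    - [0.8,-0.09,0,0,0,0.054,0]
    - [0.8,-0.09,0,0,0,0.054,0]
    - [0.8,-0.09,0,0,0,0.054,0]

```text
time: 15.32
tool_pos: [0.5139, 0.1203, 0.104]
tool_rot: [-3.142, 0.001, 0.431]
contact_force: [-0.7, 0.6, 0.8]
opening: 0.0007
grip_force: 0.2
```

>>> carry_out:
  deltas:
    - [0.8,-0.09,0,0,0,0.054,0]
    - [0.8,-0.09,0,0,0,0.054,0]
    - [0.7,-0.08,0,0,0,0.047,0]
    - [0.6,-0.06,0,0,0,0.04,0]
    - [0.5,-0.05,0,0,0,0.033,0]
    - [0.4,-0.04,0,0,0,0.027,0]
    - [0.3,-0.03,0,0,0,0.02,0]
    - [0.1,0,0,0,0,0.007,0]

```text
time: 15.98
tool_pos: [0.5526, 0.1371, 0.104]
tool_rot: [3.141, 0.0, 0.15]
contact_force: [-0.5, 0.2, 0.5]
opening: 0.0003
grip_force: 0.1
```

Run:
```python
from h import *
c=cams.read_camera("top"); D=door(c); print(D)
plan2(D[0],[(-21.5,150,105,0,1)])
print("yaw err",robot.observe()["tool_rot"][2]-yawd(D[0]))
for a in(.1,.05,0): plan2(a,[])
```

```text
(0.2605, 106, 'offset mm', -6.4, 'span', array([ 5.4, 92.8]))
t 16.03 door frame [-22.4 146.9 104. ] [ 3.141 -0.     0.15 ] F [-0.9  0.3 -0.3] grip 0.0 0.0006
[0.08, -0.32, -0.1] [0.0, -0.0, -0.017]
yaw err -0.016589163037746546
t 16.03 door frame [-45.6 141.4 104. ] [ 3.141 -0.     0.15 ] F [-0.9  0.3 -0.3] grip 0.0 0.0006
t 16.03 door frame [-52.6 138.9 104. ] [ 3.141 -0.     0.15 ] F [-0.9  0.3 -0.3] grip 0.0 0.0006
t 16.03 door frame [-59.4 136.1 104. ] [ 3.141 -0.     0.15 ] F [-0.9  0.3 -0.3] grip 0.0 0.0006
```

>>> carry_out:
  deltas:
    - [0.1,-0.05,0,0,0,0,0]
    - [0.1,-0.05,0,0,0,0,0]
    - [0.1,-0.05,0,0,0,0,0]
    - [0.1,-0.05,0,0,0,0.007,0]
    - [0.1,-0.05,0,0,0,0.007,0]
    - [0.1,-0.05,0,0,0,0.007,0]
    - [0.1,0,0,0,0,0.007,0]
    - [0,0,0,0,0,0,0]

```text
time: 16.7
tool_pos: [0.5591, 0.1412, 0.1041]
tool_rot: [3.142, -0.0, 0.122]
contact_force: [-1.0, 0.6, 0.4]
opening: 0.0007
grip_force: 0.0
```

```bash
cat > st.py <<'E'
from h import *
c=cams.read_camera("top"); D=door(c); print(D)
plan2(D[0],[(-21.5,150,105,0,1)])
s=robot.observe(); print("Fn",round(float(np.array(s["contact_force"])[:2]@dirs(D[0])[1]),2))
E
python3 st.py
```

```text
(0.2192, 113, 'offset mm', -6.2, 'span', array([ 5. , 98.6]))
t 16.75 door frame [-21.5 149.  104.1] [ 3.141 -0.     0.123] F [ 0.1  0.4 -0.2] grip 0.0 0.0004
[0.0, -0.1, -0.09] [0.0, -0.0, -0.003]
Fn 0.17
```

>>> carry_out:
  deltas:
    - [0.1,-0.05,0,0,0,0.007,0]
    - [0.1,-0.05,0,0,0,0.007,0]
    - [0.1,0,0,0,0,0.007,0]
    - [0.1,0,0,0,0,0.007,0]
    - [0,0,0,0,0,0,0]
    - [0,0,0,0,0,0,0]
    - [0,0,0,0,0,0,0]
    - [0,0,0,0,0,0,0]

```text
time: 17.42
tool_pos: [0.5627, 0.1425, 0.1041]
tool_rot: [3.142, -0.0, 0.095]
contact_force: [-0.4, 0.5, -0.1]
opening: 0.0003
grip_force: 0.0
```

```bash
python3 st.py
```

```text
(0.194, 120, 'offset mm', -6.2, 'span', array([  5. , 100.5]))
t 17.47 door frame [-21.5 149.5 104. ] [3.142 0.    0.095] F [ 0.8  0.9 -0.2] grip 0.0 0.0005
[-0.0, -0.05, -0.1] [0.0, 0.0, -0.006]
Fn 0.89
```

>>> carry_out:
  deltas:
    - [0.1,-0.02,0,0,0,0.007,0]
    - [0.1,-0.02,0,0,0,0.007,0]
    - [0.1,0,0,0,0,0.007,0]
    - [0.1,0,0,0,0,0.007,0]
    - [0,0,0,0,0,0,0]
    - [0,0,0,0,0,0,0]
    - [0,0,0,0,0,0,0]
    - [0,0,0,0,0,0,0]

```text
time: 18.13
tool_pos: [0.5666, 0.1433, 0.104]
tool_rot: [3.142, 0.0, 0.067]
contact_force: [0.5, -0.4, -0.1]
opening: 0.0006
grip_force: 0.0
```

```bash
python3 st.py
```

```text
(0.1649, 124, 'offset mm', -5.8, 'span', array([  4.7, 102.5]))
t 18.18 door frame [-21.8 149.2 104.1] [ 3.141 -0.     0.067] F [0.  0.7 0.1] grip 0.0 0.0004
[0.03, -0.08, -0.09] [0.0, -0.0, -0.004]
Fn 0.07
```

>>> carry_out:
  deltas:
    - [0.1,-0.02,0,0,0,0.007,0]
    - [0.1,-0.02,0,0,0,0.007,0]
    - [0.1,0,0,0,0,0.007,0]
    - [0.1,0,0,0,0,0.007,0]
    - [0,0,0,0,0,0,0]
    - [0,0,0,0,0,0,0]
    - [0,0,0,0,0,0,0]
    - [0,0,0,0,0,0,0]

```text
time: 18.85
tool_pos: [0.5706, 0.1439, 0.1041]
tool_rot: [3.141, -0.0, 0.039]
contact_force: [-0.4, -0.6, 0.2]
opening: 0.0007
grip_force: 0.0
```

```bash
python3 st.py
```

```text
(0.135, 132, 'offset mm', -6.1, 'span', array([  4.6, 104.5]))
t 18.9 door frame [-22.3 149.  104.1] [ 3.141 -0.     0.039] F [-0.1  0.4 -0. ] grip 0.0 0.0008
[0.08, -0.1, -0.09] [0.0, -0.0, -0.003]
Fn -0.04
```

>>> carry_out:
  deltas:
    - [0.1,-0.02,0,0,0,0.007,0]
    - [0.1,-0.02,0,0,0,0.007,0]
    - [0.1,0,0,0,0,0.007,0]
    - [0.1,0,0,0,0,0.007,0]
    - [0,0,0,0,0,0,0]
    - [0,0,0,0,0,0,0]
    - [0,0,0,0,0,0,0]
    - [0,0,0,0,0,0,0]

```text
time: 19.57
tool_pos: [0.5746, 0.1445, 0.104]
tool_rot: [3.142, -0.0, 0.011]
contact_force: [0.5, 0.1, 0.5]
opening: 0.0007
grip_force: 0.0
```

```bash
python3 st.py
```

```text
(0.1096, 127, 'offset mm', -5.8, 'span', array([  4.5, 106.5]))
t 19.62 door frame [-22.1 148.8 104.1] [ 3.142 -0.     0.011] F [-0.5  0.9 -0.3] grip 0.0 0.0005
[0.06, -0.12, -0.09] [0.0, -0.0, -0.005]
Fn -0.48
```

>>> carry_out:
  deltas:
    - [0.1,-0.02,0,0,0,0.007,0]
    - [0.1,-0.02,0,0,0,0.007,0]
    - [0.1,0,0,0,0,0.007,0]
    - [0.1,0,0,0,0,0.007,0]
    - [0,0,0,0,0,0,0]
    - [0,0,0,0,0,0,0]
    - [0,0,0,0,0,0,0]
    - [0,0,0,0,0,0,0]

```text
time: 20.28
tool_pos: [0.5785, 0.1448, 0.104]
tool_rot: [3.141, -0.0, -0.017]
contact_force: [0.0, 0.2, -0.6]
opening: 0.0004
grip_force: 0.0
```

```bash
python3 st.py
```

```text
(0.0834, 143, 'offset mm', -5.9, 'span', array([  5.2, 107.8]))
t 20.33 door frame [-22.  148.6 104.1] [ 3.142 -0.    -0.017] F [-0.2 -0.7 -0.1] grip 0.0 0.0008
[0.04, -0.14, -0.09] [0.0, -0.0, -0.007]
Fn -0.2
```

>>> carry_out:
  deltas:
    - [0.1,-0.02,0,0,0,0.006,0]
    - [0.1,-0.02,0,0,0,0.006,0]
    - [0.1,0,0,0,0,0.006,0]
    - [0.1,0,0,0,0,0.006,0]
    - [0,0,0,0,0,0,0]
    - [0,0,0,0,0,0,0]
    - [0,0,0,0,0,0,0]
    - [0,0,0,0,0,0,0]

```text
time: 21.0
tool_pos: [0.5826, 0.1451, 0.104]
tool_rot: [3.141, -0.0, -0.041]
contact_force: [0.3, -0.4, 0.4]
opening: 0.0005
grip_force: 0.0
```

```bash
python3 st.py
```

```text
(0.0561, 136, 'offset mm', -6.2, 'span', array([  6.3, 108.7]))
t 21.05 door frame [-22.  148.4 104. ] [ 3.142 -0.    -0.041] F [ 0.2 -0.3  0.7] grip 0.0 0.0006
[0.05, -0.16, -0.1] [0.0, -0.0, -0.004]
Fn 0.26
```

>>> carry_out:
  deltas:
    - [0.1,-0.02,0,0,0,0.006,0]
    - [0.1,-0.02,0,0,0,0.006,0]
    - [0.1,0,0,0,0,0.006,0]
    - [0.1,0,0,0,0,0.006,0]
    - [0,0,0,0,0,0,0]
    - [0,0,0,0,0,0,0]
    - [0,0,0,0,0,0,0]
    - [0,0,0,0,0,0,0]

```text
time: 21.72
tool_pos: [0.5866, 0.1453, 0.104]
tool_rot: [3.141, 0.0, -0.065]
contact_force: [0.3, -0.6, -1.0]
opening: 0.0004
grip_force: 0.0
```

```bash
python3 st.py
```

```text
(0.026, 136, 'offset mm', -6.3, 'span', array([  6.2, 110.7]))
t 21.77 door frame [-22.5 148.2 104.1] [ 3.142 -0.    -0.065] F [-1.1  0.7 -0.2] grip 0.0 0.0003
[0.1, -0.18, -0.09] [0.0, -0.0, 0.002]
Fn -1.16
```

>>> carry_out:
  deltas:
    - [0.1,-0.02,0,0,0,0.007,0]
    - [0.1,-0.02,0,0,0,0.007,0]
    - [0.1,0,0,0,0,0.007,0]
    - [0.1,0,0,0,0,0.007,0]
    - [0,0,0,0,0,0,0]
    - [0,0,0,0,0,0,0]
    - [0,0,0,0,0,0,0]
    - [0,0,0,0,0,0,0]

```text
time: 22.43
tool_pos: [0.5906, 0.1454, 0.104]
tool_rot: [3.141, -0.0, -0.093]
contact_force: [-0.3, -0.5, -0.1]
opening: 0.0007
grip_force: 0.0
```

```bash
python3 st.py
```

```text
(-0.0012, 136, 'offset mm', -6.1, 'span', array([  6., 111.]))
t 22.48 door frame [-22.5 148.  104.1] [ 3.142 -0.    -0.093] F [-0.4 -0.4  0.4] grip 0.0 0.0007
[0.1, -0.2, -0.09] [0.0, -0.0, 0.002]
Fn -0.36
```

>>> carry_out:
  deltas:
    - [0.1,-0.04,0,0,0,0.007,0]
    - [0.1,-0.04,0,0,0,0.007,0]
    - [0.1,0,0,0,0,0.007,0]
    - [0.1,0,0,0,0,0.007,0]
    - [0,0,0,0,0,0,0]
    - [0,0,0,0,0,0,0]
    - [0,0,0,0,0,0,0]
    - [0,0,0,0,0,0,0]

```text
time: 23.15
tool_pos: [0.5944, 0.1459, 0.1039]
tool_rot: [3.141, 0.001, -0.121]
contact_force: [-3.5, -0.2, 1.4]
opening: 0.0003
grip_force: 1.6
```

```bash
python3 st.py
```

```text
(-0.0247, 144, 'offset mm', -6.4, 'span', array([  5.8, 113.1]))
t 23.2 door frame [-22.2 148.3 103.9] [ 3.141  0.    -0.121] F [-2.2  0.2  1.1] grip 1.6 0.0006
[0.07, -0.17, -0.11] [0.0, 0.0, -0.003]
Fn -2.23
```

>>> carry_out:
  deltas:
    - [0.1,-0.02,0,0,0,0.006,0]
    - [0.1,-0.02,0,0,0,0.006,0]
    - [0.1,0,0,0,0,0.006,0]
    - [0,0,0,0,0,0,0]
    - [0,0,0,0,0,0,0]
    - [0,0,0,0,0,0,0]
    - [0,0,0,0,0,0,0]
    - [0,0,0,0,0,0,0]

```text
time: 23.87
tool_pos: [0.5979, 0.1458, 0.1042]
tool_rot: [-3.142, -0.001, -0.139]
contact_force: [1.2, 0.7, -0.4]
opening: 0.0007
grip_force: 0.0
```

```bash
python3 st.py
```

```text
(-0.0523, 141, 'offset mm', -6.2, 'span', array([  5.9, 112.6]))
t 23.92 door frame [-22.9 148.1 104.1] [ 3.142 -0.    -0.139] F [ 0.6 -0.9  0.6] grip 0.0 0.0007
[0.14, -0.19, -0.09] [0.0, -0.0, 0.007]
Fn 0.7
```

Force rose to about 3 N and then fell to zero with a gap, so the door appears to have snapped in. I'll back off and check.

>>> carry_out:
  deltas:
    - [-0.5,0,0,0,0,0,0]
    - [-1,0,0,0,0,0,0]
    - [-1.5,0,0,0,0,0,0]
    - [-1,0,0,0,0,0,0]
    - [0,0,0,0,0,0,0]
    - [0,0,0,0,0,0,0]
    - [0,0,0,0,0,0,0]
    - [0,0,0,0,0,0,0]

```text
time: 24.58
tool_pos: [0.5588, 0.1513, 0.1042]
tool_rot: [-3.142, -0.001, -0.139]
contact_force: [0.4, -0.3, 1.1]
opening: 0.0006
grip_force: 0.0
```

```bash
python3 st.py
python3 - <<'E'
from h import *
print([door(cams.read_camera("top"))[:2] for _ in range(4)])
c=cams.read_camera("top"); s=cams.read_camera("side")
cv2.imwrite("pics/shut.png",np.hstack([cv2.resize(c["image"][90:200,170:290],(390,358),interpolation=cv2.INTER_CUBIC),cv2.resize(s["image"][110:220,220:340],(390,358),interpolation=cv2.INTER_CUBIC)]))
E
```

```text
(-0.056, 209, 'offset mm', -6.2, 'span', array([  6.1, 114.4]))
t 24.63 door frame [-63.  147.5 104.1] [-3.142e+00 -1.000e-03 -1.400e-01] F [-1.2  0.1 -0.5] grip 0.0 0.0004
[4.15, -0.21, -0.09] [-0.0, -0.001, 0.01]
Fn -1.22
[(-0.0545, 211), (-0.0552, 209), (-0.0559, 211), (-0.0537, 210)]
```

View pics/shut.png

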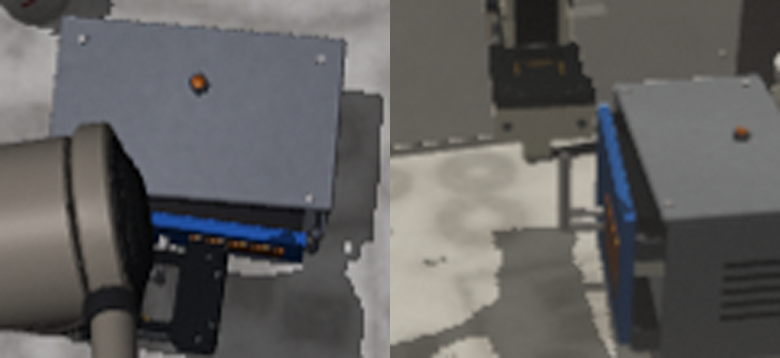

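The door rests at −0.055 rad with the hand off. The roller peak was at about −0.022, 5 mm earlier, so it has snapped. While it stays shut untouched for more than two seconds, I'll bring the open gripper over the bar.

Run:
```python
from h import *
plan2(-.055,[(-63,147.5,175,0,3),(-44,112,175,0,3),(-44,112,94,0,6)])
```

```text
t 24.93 door frame [-63.4 147.6 104. ] [ 3.141  0.    -0.139] F [-1.  -0.4  0.5] grip 0.0 0.0005
[0.01, 0.0, -2.37] [0.0, 0.0, 0.003]
[0.01, 0.0, -2.37] [0.0, 0.0, 0.003]
[0.01, 0.0, -2.37] [0.0, 0.0, 0.003]
[0.63, 1.18, 0.0] [0.0, 0.0, 0.0]
[0.63, 1.18, 0.0] [0.0, 0.0, 0.0]
[0.63, 1.18, 0.0] [0.0, 0.0, 0.0]
[-0.0, -0.0, 1.35] [0.0, 0.0, 0.0]
[-0.0, -0.0, 1.35] [0.0, 0.0, 0.0]
[-0.0, -0.0, 1.35] [0.0, 0.0, 0.0]
[-0.0, -0.0, 1.35] [0.0, 0.0, 0.0]
[-0.0, -0.0, 1.35] [0.0, 0.0, 0.0]
[-0.0, -0.0, 1.35] [0.0, 0.0, 0.0]
```

>>> carry_out:
  deltas:
    - [0,0,-1.5,0,0,0,0]
    - [0,0,-3,0,0,0,0]
    - [0,0,-2,0,0,0,0]
    - [0,0,-0.5,0,0,0,0.3]
    - [0,0,0,0,0,0,0.55]
    - [0,0,0,0,0,0,0.55]
    - [0,0,0,0,0,0,0.55]
    - [0,0,0,0,0,0,0.55]

```text
time: 25.6
tool_pos: [0.5573, 0.1513, 0.1725]
tool_rot: [3.141, 0.003, -0.139]
contact_force: [0.0, -1.1, -0.2]
opening: 0.0295
grip_force: 0.0
```

>>> carry_out:
  deltas:
    - [0.2,0.4,0,0,0,0,0.55]
    - [0.4,0.7,0,0,0,0,0.55]
    - [0.4,0.8,0,0,0,0,0.55]
    - [0.4,0.8,0,0,0,0,0.55]
    - [0.3,0.6,0,0,0,0,0.55]
    - [0.2,0.3,0,0,0,0,0.55]
    - [0,0,0,0,0,0,0.55]
    - [0,0,0,0,0,0,0.55]

```text
time: 26.27
tool_pos: [0.572, 0.1128, 0.174]
tool_rot: [-3.142, 0.0, -0.14]
contact_force: [-0.4, 0.1, 0.5]
opening: 0.0503
grip_force: 0.0
```

Run:
```python
from h import *
c=cams.read_camera("top"); print(door(c))
plan2(-.055,[(-44,112,94,0,6)])
```

```text
(0.0243, 31, 'offset mm', -4.6, 'span', array([ 6.2, 62.2]))
t 26.32 door frame [-44.2 111.8 174.1] [-3.141  0.    -0.139] F [-0.  -0.3 -0.3] grip 0.0 0.0503
[0.0, -0.0, 1.33] [-0.0, 0.0, 0.002]
[0.0, -0.0, 1.33] [-0.0, 0.0, 0.002]
[0.0, -0.0, 1.33] [-0.0, 0.0, 0.002]
[0.0, -0.0, 1.33] [-0.0, 0.0, 0.002]
[0.0, -0.0, 1.33] [-0.0, 0.0, 0.002]
[0.0, -0.0, 1.33] [-0.0, 0.0, 0.002]
```

>>> carry_out:
  deltas:
    - [0,0,1,0,0,0,0.55]
    - [0,0,1.5,0,0,0,0.55]
    - [0,0,1.5,0,0,0,0.55]
    - [0,0,1.5,0,0,0,0.55]
    - [0,0,1.5,0,0,0,0.55]
    - [0,0,1,0,0,0,0.55]
    - [0,0,0,0,0,0,0.55]
    - [0,0,0,0,0,0,0.55]

```text
time: 26.98
tool_pos: [0.5716, 0.1133, 0.0935]
tool_rot: [3.141, 0.001, -0.139]
contact_force: [0.6, 0.1, -0.1]
opening: 0.0504
grip_force: 0.0
```

>>> carry_out:
  deltas:
    - [0,0,0,0,0,0,0.4]
    - [0,0,0,0,0,0,0.3]
    - [0,0,0,0,0,0,0.2]
    - [0,0,0,0,0,0,0.1]
    - [0,0,0,0,0,0,0]
    - [0,0,0,0,0,0,0]
    - [0,0,0,0,0,0,0]
    - [0,0,0,0,0,0,0]
  force: 25

```text
time: 27.65
tool_pos: [0.5727, 0.1125, 0.0942]
tool_rot: [3.141, -0.002, -0.139]
contact_force: [3.9, -3.6, -0.8]
opening: 0.0094
grip_force: 25.0
```

Run:
```python
from h import *
plan2(-.055,[])
s=robot.observe(); p=np.array(s["tool_pos"][:2]); d,n=dirs(-.055)
N,D=(p-H)@n,(p-H)@d; print(N,D)
pp,yy=p,s["tool_rot"][2]
for a in [-.055+.07*i for i in range(1,4)]:
    q=at(a,N,D); y=s["tool_rot"][2]+a+.055
    R=Ro.from_euler("xyz",[np.pi,0,yy]); print(round(a,3),(R.inv().apply([*(q-pp),0])*100).round(2),"turn",round(-(y-yy),3)); pp,yy=q,y
```

```text
t 27.65 door frame [-43.3 111.3  94.2] [ 3.141e+00 -2.000e-03 -1.390e-01] F [ 3.9 -3.6 -0.8] grip 25.0 0.0094
-0.043288845619231964 0.11128726483045208
0.015 [-0.77  0.32  0.  ] turn -0.07
0.085 [-0.77  0.32  0.  ] turn -0.07
0.155 [-0.77  0.32  0.  ] turn -0.07
```

>>> carry_out:
  deltas:
    - [-0.1,0.04,0,0,0,-0.01,0]
    - [-0.2,0.08,0,0,0,-0.018,0]
    - [-0.2,0.08,0,0,0,-0.018,0]
    - [-0.2,0.08,0,0,0,-0.018,0]
    - [-0.3,0.12,0,0,0,-0.027,0]
    - [-0.3,0.12,0,0,0,-0.027,0]
    - [-0.3,0.12,0,0,0,-0.027,0]
    - [-0.3,0.12,0,0,0,-0.027,0]

```text
time: 28.32
tool_pos: [0.5527, 0.106, 0.0943]
tool_rot: [3.14, -0.001, 0.035]
contact_force: [2.2, -5.4, -0.2]
opening: 0.0094
grip_force: 25.0
```

Run:
```python
from h import *
s=robot.observe(); p=np.array(s["tool_pos"][:2]); r=p-H
print("r",np.hypot(*r),"angle",np.arctan2(r[1],r[0])-BY-np.arctan2(.0433,.1113),"yaw->",s["tool_rot"][2]-yawd(0),"F",s["contact_force"],s["opening"])
```

```text
r 0.11932796282736313 angle 0.12129456103129027 yaw-> 0.12811847808185767 F [ 2.15101881 -5.36461436 -0.20409758] 0.009400139531884254
```

>>> carry_out:
  deltas:
    - [-0.44,0.18,0,0,0,-0.04,0]
    - [-0.55,0.23,0,0,0,-0.05,0]
    - [-0.66,0.27,0,0,0,-0.06,0]
    - [-0.77,0.32,0,0,0,-0.07,0]
    - [-0.77,0.32,0,0,0,-0.07,0]
    - [-0.77,0.32,0,0,0,-0.07,0]
    - [-0.77,0.32,0,0,0,-0.07,0]
    - [-0.77,0.32,0,0,0,-0.07,0]

```text
time: 28.98
tool_pos: [0.5061, 0.0706, 0.0943]
tool_rot: [3.14, -0.002, 0.537]
contact_force: [5.9, -4.2, -3.4]
opening: 0.0096
grip_force: 25.0
```

```bash
cat > ar.py <<'E'
from h import *
s=robot.observe(); p=np.array(s["tool_pos"][:2]); r=p-H
print("r",np.hypot(*r),"angle",np.arctan2(r[1],r[0])-BY-np.arctan2(.0433,.1113),"yaw->",s["tool_rot"][2]-yawd(0),"F",s["contact_force"],s["opening"])
E
python3 ar.py
```

```text
r 0.11918946901999711 angle 0.6167497592197084 yaw-> 0.6301125896635995 F [ 5.9168363  -4.17167556 -3.36179226] 0.009609033522616151
```

>>> carry_out:
  deltas:
    - [-0.77,0.32,0,0,0,-0.07,0]
    - [-0.77,0.32,0,0,0,-0.07,0]
    - [-0.77,0.32,0,0,0,-0.07,0]
    - [-0.77,0.32,0,0,0,-0.07,0]
    - [-0.77,0.32,0,0,0,-0.07,0]
    - [-0.77,0.32,0,0,0,-0.07,0]
    - [-0.66,0.27,0,0,0,-0.06,0]
    - [-0.55,0.23,0,0,0,-0.05,0]

```text
time: 29.65
tool_pos: [0.4809, 0.0139, 0.0943]
tool_rot: [3.14, -0.001, 1.066]
contact_force: [4.2, -1.3, -1.5]
opening: 0.0094
grip_force: 25.0
```

>>> carry_out:
  deltas:
    - [-0.44,0.18,0,0,0,-0.04,0]
    - [-0.33,0.14,0,0,0,-0.03,0]
    - [-0.22,0.09,0,0,0,-0.02,0]
    - [-0.11,0.05,0,0,0,-0.01,0]
    - [0,0,0,0,0,0,0]
    - [0,0,0,0,0,0,0]
    - [0,0,0,0,0,0,0]
    - [0,0,0,0,0,0,0]

```text
time: 30.32
tool_pos: [0.4796, 0.0025, 0.0942]
tool_rot: [3.141, -0.0, 1.163]
contact_force: [3.1, -0.9, 1.1]
opening: 0.0093
grip_force: 25.0
```

>>> carry_out:
  deltas:
    - [0,0,0,0,0,0,0.12]
    - [0,0,0,0,0,0,0.15]
    - [0,0,0,0,0,0,0.2]
    - [0,0,0,0,0,0,0.3]
    - [0,0,0,0,0,0,0.4]
    - [0,0,0,0,0,0,0.5]
    - [0,0,0,0,0,0,0.5]
    - [0,0,0,0,0,0,0.5]

```text
time: 30.98
tool_pos: [0.4793, 0.0024, 0.094]
tool_rot: [-3.141, 0.0, 1.163]
contact_force: [-0.3, 0.2, -1.6]
opening: 0.0443
grip_force: 0.0
```

```bash
python3 ar.py
python3 - <<'E'
from h import *
print(door(cams.read_camera("top")))
E
```

```text
r 0.11990594095023947 angle 1.2400969223896077 yaw-> 1.2563407902365376 F [-0.29419495  0.1837893  -1.56135152] 0.04431745531361325
(1.2422, 55, 'offset mm', -3.9, 'span', array([ 4. , 58.4]))
```

Released at about 1.24 rad. I'll lift straight up off the bar and move clear.

>>> carry_out:
  deltas:
    - [0,0,-1,0,0,0,0.5]
    - [0,0,-2,0,0,0,0.5]
    - [0,0,-3,0,0,0,0.5]
    - [0,0,-3,0,0,0,0.5]
    - [0,0,-3,0,0,0,0.5]
    - [-3,0,-1,0,0,0,0.5]
    - [-4,0,0,0,0,0,0.5]
    - [-4,0,0,0,0,0,0.5]

```text
time: 31.7
tool_pos: [0.4356, -0.0992, 0.2251]
tool_rot: [3.139, 0.0, 1.166]
contact_force: [0.2, -0.8, -0.2]
opening: 0.046
grip_force: 0.0
```

>>> carry_out:
  deltas:
    - [-3,0,0,0,0,0,0.5]
    - [-1,0,0,0,0,0,0.5]
    - [0,0,0,0,0,0,0.5]
    - [0,0,0,0,0,0,0.5]
    - [0,0,0,0,0,0,0.5]
    - [0,0,0,0,0,0,0.5]
    - [0,0,0,0,0,0,0.5]
    - [0,0,0,0,0,0,0.5]

```text
time: 32.37
tool_pos: [0.4201, -0.1345, 0.224]
tool_rot: [-3.142, -0.0, 1.164]
contact_force: [0.1, 0.6, -0.5]
opening: 0.0457
grip_force: 0.0
```

Run:
```python
from h import *
c=cams.read_camera("top"); P=cloud(c); D=door(c); print(D,robot.observe()["tool_pos"])
d,n=dirs(D[0])
q=P[145:260,205:295].reshape(-1,3); g=c["image"][145:260,205:295].min(2).ravel()
r=np.c_[(q[:,:2]-H)@n*1000,(q[:,:2]-H)@d*1000,q[:,2]*1000]
k=r[(r[:,2]>98)&(r[:,2]<112)&(r[:,0]>15)&(r[:,0]<60)&(r[:,1]>60)&(r[:,1]<130)]
print(len(k),k.min(0).round(1),k.max(0).round(1),k[:,2].mean(), "slope",np.polyfit(k[:,1],k[:,2],1),np.polyfit(k[:,0],k[:,2],1))
cv2.imwrite("pics/end.png",cv2.resize(c["image"][140:260,200:320],None,fx=4,fy=4,interpolation=cv2.INTER_CUBIC))
```

```text
(1.2212, 307, 'offset mm', -6.5, 'span', array([  4.9, 171.7])) [ 0.42005589 -0.13464935  0.22398254]
56 [ 23.8  87.6 102.5] [ 38.6 111.  109.6] 106.40739532978206 slope [2.22835401e-02 1.04190235e+02] [-6.88959643e-02  1.08510058e+02]
```

View pics/end.png

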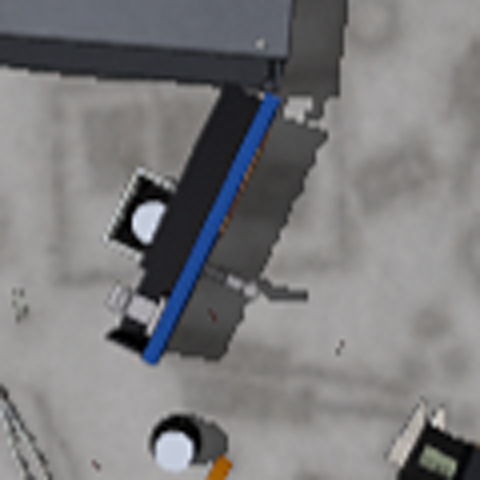

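The lens stands upright in the seat (cap at (150,221)), centred about 2 mm off the seat's centre, with its top at 106 mm. The door is at rest at 1.22 rad and the arm is clear, so I'm handing in.

```bash
python3 -c "
from cell import robot
print(robot.hand_in())"
```

```text
the job is handed in; nothing more can be done
None
```

I handed the job in after about 32 s: the lens stands upright in its seat, and the door snapped shut, stayed shut hands-off for over two seconds, and was pulled open again to about 1.22 rad. The snap is inferred from the push force and the door angle, because I could not measure the force on the stop. `hand_in()` gave no verdict.

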